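# Lever the tight anvil plate out of its block

### The arm

A 6-joint arm with a two-finger parallel gripper is mounted at the origin on the work surface. World frame = base frame: x ahead of the robot, y to its left, z up, the work surface at z = 0. Lengths are in m, angles in rad, forces in N, time in s.
With the tool pointing down it reaches from about 0.425 to 0.95 m from the base axis. Payload 3.5 kg.
Tool frame: the origin (TCP) lies at the very end of the fingers, on their centre line; the grasp point (between the pads) lies 19 mm behind it; z points along the fingers, y is the direction in which the jaws open and shut (so a half turn about z gives the same grasp; the last joint's range is limited). The gripper opens to 85 mm and grips with 20 to 120 N. Pads are 22 mm wide; open, the fingers measure 114 mm over their backs; the gripper's body (76 mm by 85 mm) begins 54 mm behind the grasp point. The pads swing forward as they close: fully open they stand 13 mm farther back than shut.
Start: joints at [1.087, 0.286, 1.577, -0, 1.279, -0.15], TCP at [0.221, 0.638, 0.231] pointing down, gripper open.
Joint ranges: [-2.77, 2.77], [-0.9, 2.22], [0.21, 2.48], [-1.53, 4.67], [0.24, 2.81], [-2.84, 2.84]. Speed limits (rad/s): [2.79, 2.79, 3.14, 3.14, 3.14, 3.14].

### API

Orientations are given as a unit quaternion [x, y, z, w].
In Python, from plant import get_state, read_camera, get_calibration, ticket, search_frame, cut_out, pinpoint gives the robot as it stands.
- The arm moves only by the tool move_arm, never from a script. Its argument "plan" is a list that holds one entry, the list of rows, each a list of 7 numbers: the turn, a rotation vector about the tool's x, y, z in degrees, then the shift along the tool's x, y, z in m, then the finger opening in m, from 0 to 0.0854. In form: [[[ax, ay, az, x, y, z, hand], ...]]. A call has exactly 5 rows; each row is the pose to reach, as a shift and turn from the pose measured when the call began, along the tool's axes at that moment; what a row does not reach only later rows make up. A row lasts 1/8 s, in which the tool goes at most 62.5 mm and 10.7 degrees, less where a joint would pass 70% of its speed; a pose out of reach is approached as far as the arm can. A call with a gripper value outside its range is refused whole. The fingers move at their own pace and stop on an object; "force" is the grip in N (left out, the last holds). Time passes only in rows, so rows that repeat a pose let the fingers close, or fill a call up. It gives the time, the measured TCP pose, the force and the opening at its end, in the units of the state.
- get_state(): the state, without advancing time (a new reading comes with each control period).
- read_camera(name): name is "scene" or "top"; returns the picture (384x512x3 uint8, red, green, blue); there is no depth.
- get_calibration(name): a dict with "mtx" (3x3 intrinsics, pixels), "extrinsics" (4x4, takes a point from camera to world coordinates). Camera axes: x right, y up, looking along -z (the intrinsics and any distortion apply to the point x, -y, -z); pixel columns grow to the right and rows downward; lengths in m; the calibration is good to about 2 mm. A picture is of the moment at which its call begins. get_calibration takes no time and is no camera call.
- ticket.sign_off(): hands the job in, once; it reports no verdict.
Trained networks look in the newest picture that a camera, given by its name, has taken for a name from the list of things; names that differ only in an ending like _2 or _b are one class to them, and where a whole thing is asked for, a point or a joint stands for the part that bears it (a point fixed in the world has none). Each returns a list of dicts, best first, with "p" (0 to 1); they miss things now and then, are a little off and sometimes report something else, mostly with a low value. They report only what shows in the picture. A call takes as long as a camera call. They do not tell look-alikes from the thing itself.
- search_frame(camera, query): "centre" ([column, row] in pixels, amid what is visible of it).
- cut_out(camera, query): "pixels" (384x512 bool, what is visible of it) and "centre" ([column, row] in pixels, amid what is visible of it).
- pinpoint(camera, query): "centre" ([column, row] in pixels: a listed point, or the origin of a listed thing).
The state is a dict: "time": time; "qpos": joint angles; "dq": joint speeds; "joint_efforts": joint torques, N m; "eef_pos": TCP position; "tcp_rot": TCP orientation; "contact_force": force on the tool from outside, world axes, zero at the start; "wrist_torque": the same for the moment, N m; "opening": opening from 0.0 (shut) to 1.0 (fully open).
Only numpy, scipy, OpenCV 4.12 (cv2) and the standard library are available. Lean on these libraries where they do the work, as an engineer would, in place of code of your own. Each camera call takes 0.05 s, during which the arm holds its last target.

### The job

The steel anvil plate sprung tightly into the bench block has to be changed: set the blade of the wooden-handled pry bar over the block's roller and under the plate's lip, and lever the plate up until it snaps loose. Then lift the plate out and set it down flat inside the shallow wooden tray without dropping it, and leave the pry bar lying on the bare bench. Do not shift the other tools and containers.

Things in the scene. Friction and masses are not known exactly. Their poses are not given: they have to be found in the camera images.
- block: heavy dark steel block, fixed to the bench, 133 x 90 mm, 55 mm high. Origin on its underside; local x from -70 to +63, y +-45 mm, z up; +x is the pry end. In its top a pocket (x -55 to +29, y +-23.5, 10 mm deep) is filled flush by the anvil plate
- fulcrum (a point): top of the block's fixed steel cross roller (12 mm diameter, along y, axis at block x +55, level with the block's top), middle of its length, 55 mm above the bench. Axes as the block's: x points away from the plate, to the side the bar comes from. The block's end wall under the roller and out to x +63 is 10 mm lower than the block's top
- trench_end (a point): middle of the upper edge of the stop wall at the trench's inner end (block x +13, 45 mm above the bench, hidden under the plate). The trench, 22 mm wide, floor 30 mm below the block's top, runs from block x +49 at the roller to this upright wall at x +13, 14 mm under the plate's lip
- detent (a point): block x +7, y 0, 3 mm below the block's top: on both sides (y +-25.5) a sprung steel ball, 9 mm diameter, in the pocket wall bears on a side lug of the plate and holds it in until some 25 to 45 N act upwards under the lip (lip up about 5 mm: it snaps past). With the lip up 11 to 14 mm the balls spring in beneath the lugs and hold the plate up, tilted, its lip end proud of the block
- plate: loose plain steel plate 80 x 40 x 10 mm, 0.25 kg, at the start flush in the block's pocket, axes parallel to the block's, centre at block x -13 mm. Origin: centre of its underside. Its last 16 mm at local +x are undercut to a lip 5 mm thick (the upper 5 mm), whose edge is 28 mm from the roller's top line. Low round lugs on its sides (x +12 to +24) make it 44 mm wide there
- plate_lip (a point): middle of the lower edge of the plate's lip (plate local x +40, z +5 mm); 50 mm above the bench at the start
- bar: loose pry bar 195 mm long, 0.14 kg, lying on the bench: wooden handle 105 mm long, 24 mm wide, 20 mm high (local x -97.5 to +7.5), then a straight flat steel blade 90 mm long, 14 mm wide, 4 mm thick, on the handle's middle line (z 8 to 12 mm). Origin: centre of the underside; x points from handle to tip, y across, z up
- bar_tip (a point): middle of the lower edge of the blade's end (bar local x +97.5, z +8 mm)
- bar_grip (a point): a good grip point in the handle (bar local x -30, z +10 mm)
- tray: open shallow tray of light wood, fixed, outside 140 (x) x 130 (y) x 24 mm high, walls 6 mm, floor about 6 mm thick. Origin: centre of its underside. It may stand at the left or at the right
- stone: sharpening stone on a wooden base 100 x 120 mm, 40 mm high in all, fixed; origin: centre of its underside. It stands on the side where the tray is not
- jar: glass jar with steel cap, 56 mm diameter, 70 mm high, bystander; origin: centre of its underside
- bottle: amber bottle, 52 mm diameter, 130 mm high, bystander; origin: centre of its underside
- tin: flat round aluminium tin, 68 mm diameter, 24 mm high, bystander; origin: centre of its underside
- awl: awl with round light wooden handle, 150 mm long, lying, bystander; origin: under its middle
- ruler: steel rule 200 x 30 x 4 mm lying flat, bystander; origin: centre of its underside
- maul: wooden maul standing on its head, 72 mm diameter, 205 mm high, bystander; origin: centre of its underside
There are look-alikes about, which are no part of the job. There is more than one size of the plate; the job needs the middle-sized. What is shaped like the bar but black is not meant.

How it is judged:
By the outcome, as a careful person would: the job done as asked, in the order asked, and still so for the second after the job is handed in, with the robot touching nothing.
It also fails if it takes over 54 s, if anything falls off the work surface, if the arm or the gripper's body presses on something with over 40 N, if the wrist force passes 120 N, or if a joint passes its speed limit or range.

## Working session

There is one attempt and no reset: what is moved stays moved. The work goes in short steps, Python scripts to look and compute and a tool call to move; the robot and the scene stay as the last step left them, time stands still between calls to the robot, and variables do not carry over. Pictures are saved under pics/ and viewed, and the job is handed in when it is done.

Besides the shell and the picture viewer there is one more tool, called after "Emit:" as name(argument=value, ...) on one line, values as JSON. move_arm: Moves the arm, as the interface text tells. Its arguments: {"type":"object","properties":{"plan":{"type":"array","items":{"type":"array","items":{"type":"array","items":{"type":"number"}}}},"force":{"type":"number"}},"required":["plan"]}

```bash
ls -la; mkdir -p pics
python3 - <<'E'
from plant import *
import cv2, numpy as np
np.set_printoptions(precision=4,suppress=True)
for n in ("scene","top"):
    im=read_camera(n); cv2.imwrite(f"pics/{n}0.png",cv2.resize(im[:,:,::-1],(800,600),interpolation=cv2.INTER_CUBIC))
    cv2.imwrite(f"pics/{n}0raw.png",im[:,:,::-1])
    c=get_calibration(n); print(n,c)
print(get_state())
E
```

```text
total 12
drwxr-xr-x  3 agent agent 4096 Dec  7 06:20 .
drwxr-xr-x 23 root  root  4096 Dec  7 06:20 ..
drwxr-xr-x  2 agent agent 4096 Dec  7 06:20 pics
scene {'mtx': array([[424.318 ,   0.    , 254.3136],
       [  0.    , 424.318 , 192.6716],
       [  0.    ,   0.    ,   1.    ]]), 'extrinsics': array([[-0.7922, -0.3991,  0.4618,  1.0288],
       [ 0.61  , -0.5433,  0.5769,  0.7007],
       [ 0.0206,  0.7387,  0.6738,  0.89  ],
       [ 0.    ,  0.    ,  0.    ,  1.    ]])}
top {'mtx': array([[411.2756,   0.    , 248.7725],
       [  0.    , 411.2756, 196.2801],
       [  0.    ,   0.    ,   1.    ]]), 'extrinsics': array([[-0.0128,  0.9937, -0.1112,  0.3053],
       [-0.9998, -0.0108,  0.0185,  0.0152],
       [ 0.0172,  0.1114,  0.9936,  1.4139],
       [ 0.    ,  0.    ,  0.    ,  1.    ]])}
{'time': 0.1, 'qpos': array([ 1.087 ,  0.2871,  1.578 , -0.    ,  1.2786, -0.15  ]), 'dq': array([-0.0001, -0.0019, -0.0017,  0.0005,  0.0016,  0.0009]), 'joint_efforts': array([  0.0012, -40.7297, -29.37  ,  -0.0001,   0.0034,  -0.    ]), 'eef_pos': array([0.2208, 0.6372, 0.2301]), 'tcp_rot': array([ 0.1661,  0.9861, -0.001 , -0.0003]), 'contact_force': array([-0.4229, -0.1854, -1.1098]), 'wrist_torque': array([ 0.0082, -0.0001, -0.003 ]), 'opening': 0.9972688853454356}
```

View pics/scene0.png

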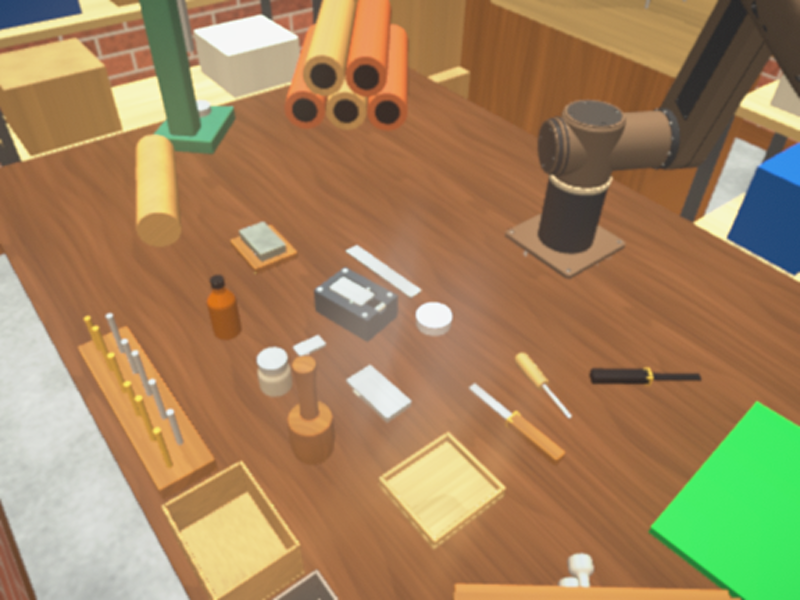

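View pics/top0.png

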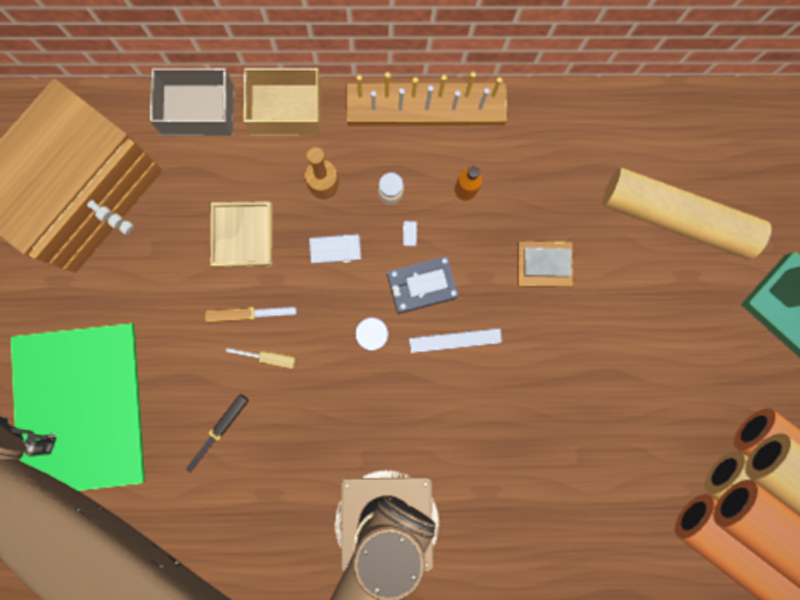

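The block, with the plate in its pocket, is at top (423,285). The wooden-handled bar is at (250,313), the black look-alike at (218,432) and the tray at (241,234). The loose large plate is at (335,248) and the small one at (410,233). Next I'll measure these.

```bash
cat > h.py <<'E'
from plant import *
import cv2, numpy as np
from scipy.spatial.transform import Rotation as R
np.set_printoptions(precision=4,suppress=True)
def ray(n,px):
    c=get_calibration(n);K=c["mtx"];T=c["extrinsics"]
    d=np.array([(px[0]-K[0,2])/K[0,0],-(px[1]-K[1,2])/K[1,1],-1.0])
    return T[:3,3],T[:3,:3]@d
def atz(n,px,z):
    o,d=ray(n,px); return o+d*(z-o[2])/d[2]
def tri(p1,p2,n1="scene",n2="top"):
    o1,d1=ray(n1,p1);o2,d2=ray(n2,p2)
    d1=d1/np.linalg.norm(d1);d2=d2/np.linalg.norm(d2)
    s=np.linalg.lstsq(np.c_[d1,-d2],o2-o1,rcond=None)[0]
    a=o1+s[0]*d1;b=o2+s[1]*d2
    return (a+b)/2,np.linalg.norm(a-b)
def proj(n,P):
    c=get_calibration(n);K=c["mtx"];T=c["extrinsics"]
    P=np.atleast_2d(P);q=(P-T[:3,3])@T[:3,:3]
    q=q*[1,-1,-1]; uv=q@K.T
    return uv[:,:2]/uv[:,2:]
E
python3 - <<'E'
from h import *
print("dist?",[get_calibration(n).keys() for n in("scene","top")])
zs=dict(fulcrum=.055,bar_tip=.008,bar_grip=.01,plate_lip=.05,block=0,tray=0,bar=0,plate=.045,stone=0,awl=0,ruler=0,tin=0,jar=0)
for q,z in zs.items():
    for n in("scene","top"):
        for r in pinpoint(n,q)[:3]: print(q,n,round(r["p"],2),np.array(r["centre"]),atz(n,r["centre"],z))
print(get_state()["time"])
E
```

```text
dist? [dict_keys(['mtx', 'extrinsics']), dict_keys(['mtx', 'extrinsics'])]
fulcrum scene 0.57 [237.9 196.5] [ 0.5047 -0.0293  0.055 ]
bar_tip scene 0.92 [447.8 243.3] [0.1199 0.4265 0.008 ]
bar_tip scene 0.67 [303.  246.8] [0.4507 0.1966 0.008 ]
bar_tip top 0.77 [188.2 204.3] [0.4373 0.1968 0.008 ]
bar_tip top 0.61 [118.5 301.4] [0.1156 0.427  0.008 ]
bar_grip scene 0.98 [336.  277.2] [0.4527 0.3224 0.01  ]
bar_grip top 0.64 [141.7 268.7] [0.222  0.3514 0.01  ]
bar_grip top 0.55 [150.7 202.7] [0.4441 0.3244 0.01  ]
plate_lip scene 0.73 [189.5 226.5] [ 0.6761 -0.0148  0.05  ]
plate_lip scene 0.7 [232.  237.3] [0.6067 0.0847 0.05  ]
plate_lip scene 0.49 [237.2 193.8] [ 0.4964 -0.0443  0.05  ]
plate_lip top 0.77 [226.6 157.9] [0.589  0.0629 0.05  ]
plate_lip top 0.73 [258.9 183.3] [ 0.5014 -0.0447  0.05  ]
plate_lip top 0.51 [263.8 142.2] [ 0.6419 -0.0635  0.05  ]
block scene 0.59 [227.7 200.8] [ 0.5065 -0.0802 -0.    ]
block scene 0.33 [230.3 192.2] [ 0.4777 -0.1073  0.    ]
block top 0.91 [270.4 190.1] [ 0.4844 -0.0864  0.    ]
tray scene 0.73 [284.8 311.7] [0.6172 0.3155 0.    ]
tray
[... 736 characters left out ...]
 0.    ]
stone top 0.26 [152.8 149.9] [0.6301 0.3218 0.    ]
awl scene 0.66 [235.5 193.1] [ 0.4671 -0.0944  0.    ]
awl scene 0.5 [350.4 251.7] [0.3535 0.2819 0.    ]
awl top 0.54 [164.7 226.3] [0.3634 0.2778 0.    ]
ruler scene 0.84 [243.3 172.1] [ 0.3868 -0.1622  0.    ]
ruler top 0.57 [292.9 216.6] [ 0.3915 -0.1623  0.    ]
tin scene 0.79 [281.4 206.8] [0.3916 0.0369 0.    ]
tin scene 0.54 [222. 184.] [ 0.4766 -0.1545  0.    ]
tin scene 0.25 [173.5 245. ] [ 0.7258 -0.0241  0.    ]
tin top 0.54 [238.8 210.9] [0.4133 0.0239 0.    ]
tin top 0.24 [153.  147.3] [0.6394 0.3212 0.    ]
jar scene 0.94 [173.7 247.3] [ 0.7295 -0.0166  0.    ]
jar top 0.55 [248.6 118.4] [ 0.7406 -0.014   0.    ]
1.4
```

Run:
```python
import cv2
t=cv2.imread("pics/top0raw.png");s=cv2.imread("pics/scene0raw.png")
cv2.imwrite("pics/tc0.png",cv2.resize(t[140:230,125:300],None,fx=4.5,fy=4.5,interpolation=cv2.INTER_CUBIC))
cv2.imwrite("pics/sc0.png",cv2.resize(s[165:300,190:370],None,fx=4.4,fy=4.4,interpolation=cv2.INTER_CUBIC))
```

```text
(no output)
```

View pics/tc0.png

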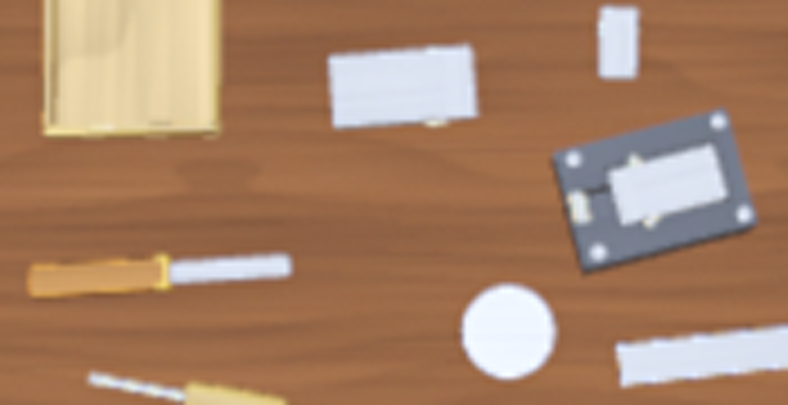

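View pics/sc0.png

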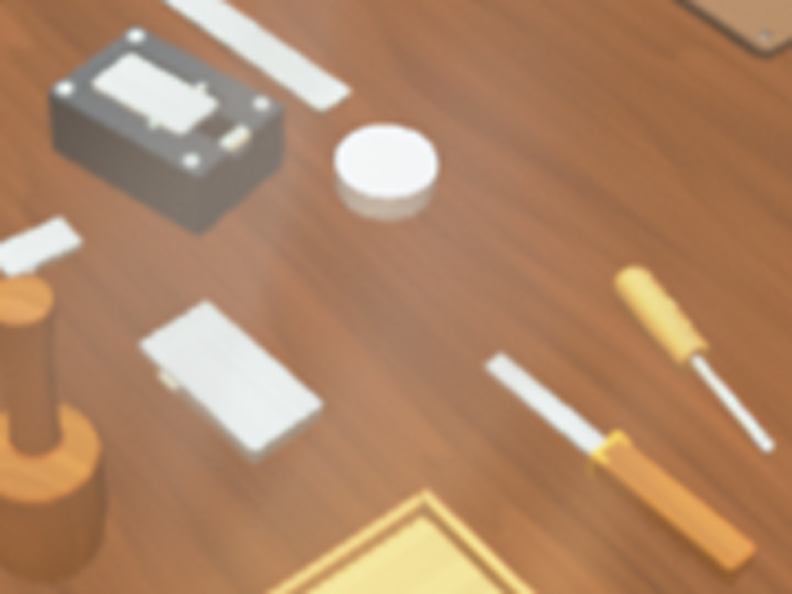

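```bash
cat > fit.py <<'E'
from h import *
from scipy.optimize import minimize
S=8
def rend(n,parts,pose,win):
    x,y,a=pose[:3]; c,s=np.cos(a),np.sin(a)
    x0,y0,w,h=win
    m=np.zeros((h*S,w*S),np.uint8)
    for P in parts:
        P=np.asarray(P); Q=np.c_[x+c*P[:,0]-s*P[:,1],y+s*P[:,0]+c*P[:,1],P[:,2]]
        uv=(proj(n,Q)-[x0,y0]+.5)*S-.5
        hull=cv2.convexHull(uv.astype(np.float32))
        cv2.fillPoly(m,[np.round(hull*16).astype(np.int32)],255,shift=4)
    return cv2.resize(m,(w,h),interpolation=cv2.INTER_AREA)/255.
def box(x0,x1,y0,y1,z0,z1): return [[x,y,z] for x in(x0,x1) for y in(y0,y1) for z in(z0,z1)]
def fit(masks,parts,p0,wins,steps=(.01,.01,.1)):
    def cost(p):
        return sum(np.mean((cv2.GaussianBlur(rend(n,parts,p,wins[n]),(0,0),.7)-cv2.GaussianBlur(masks[n].astype(float),(0,0),.7))**2) *1e3 for n in masks)
    best=None
    sim=[np.array(p0,float)]+[np.array(p0,float)+np.eye(3)[i]*steps[i] for i in range(3)]
    r=minimize(cost,p0,method="Nelder-Mead",options=dict(initial_simplex=sim,xatol=1e-5,fatol=1e-5,maxiter=400))
    return r.x,r.fun
BLOCK=[box(-.07,.063,-.045,.045,0,.045),box(-.07,.049,-.045,.045,0,.055)]
E
python3 - <<'E'
from fit import *
im={n:cv2.imread(f"pics/{n}0raw.png") for n in("scene","top")}
# block mask: low saturation dark + interior fill
wins=dict(scene=(190,165,75,60),top=(235,155,70,55))
masks={}
for n,(x0,y0,w,h) in wins.items():
    c=im[n][y0:y0+h,x0:x0+w].astype(int)
    warm=c[:,:,2]-c[:,:,0]
    m=((warm<25)).astype(np.uint8)
    k,l,st,_=cv2.connectedComponentsWithStats(m,connectivity=4)
    i=1+np.argmax(st[1:,4]); m=(l==i).astype(np.uint8)
    cs,_=cv2.findContours(m,cv2.RETR_EXTERNAL,cv2.CHAIN_APPROX_NONE)
    m=cv2.drawContours(np.zeros_like(m),cs,-1,1,-1); masks[n]=m
    v=np.hstack([cv2.resize(im[n][y0:y0+h,x0:x0+w],None,fx=5,fy=5),cv2.resize(cv2.merge([m*255]*3),None,fx=5,fy=5,interpolation=0)])
    cv2.imwrite(f"pics/m_{n}.png",v)
p0=(.495,-.083,np.pi/2+.25)
for k in (["scene"],["top"],["scene","top"]):
    print(k,fit({n:masks[n] for n in k},BLOCK,p0,wins))
E
```

```text
['scene'] (array([ 0.5033, -0.0802,  1.8191]), np.float64(6.513873327531385))
['top'] (array([ 0.5079, -0.079 ,  1.8185]), np.float64(1.5997207692215811))
['scene', 'top'] (array([ 0.5059, -0.079 ,  1.8043]), np.float64(14.186465584905566))
```

```bash
cat > ov.py <<'E'
from fit import *
def overlay(im,n,pose,lines,win,f,out):
    x0,y0,w,h=win
    v=cv2.resize(im[y0:y0+h,x0:x0+w],None,fx=f,fy=f,interpolation=cv2.INTER_CUBIC)
    x,y,a=pose;c,s=np.cos(a),np.sin(a)
    for P in lines:
        P=np.array(P);Q=np.c_[x+c*P[:,0]-s*P[:,1],y+s*P[:,0]+c*P[:,1],P[:,2]]
        uv=((proj(n,Q)-[x0,y0]+.5)*f-.5)
        cv2.polylines(v,[np.round(uv*8).astype(np.int32)],False,(0,0,255),1,cv2.LINE_AA,3)
    cv2.imwrite(out,v); return v
def rect(x0,x1,y0,y1,z): return [[x0,y0,z],[x1,y0,z],[x1,y1,z],[x0,y1,z],[x0,y0,z]]
BL=[rect(-.07,.063,-.045,.045,.0),rect(-.07,.063,-.045,.045,.055),rect(-.053,.027,-.02,.02,.055),rect(.049,.061,-.011,.011,.055)]
E
python3 - <<'E'
from ov import *
im={n:cv2.imread(f"pics/{n}0raw.png") for n in("scene","top")}
wins=dict(scene=(190,165,75,60),top=(235,155,70,55))
a=overlay(im["scene"],"scene",(.5033,-.0802,1.8191),BL,wins["scene"],9,"pics/o1.png")
b=overlay(im["top"],"top",(.5079,-.079,1.8185),BL,wins["top"],9,"pics/o2.png")
E
```

```text
(no output)
```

View pics/o1.png

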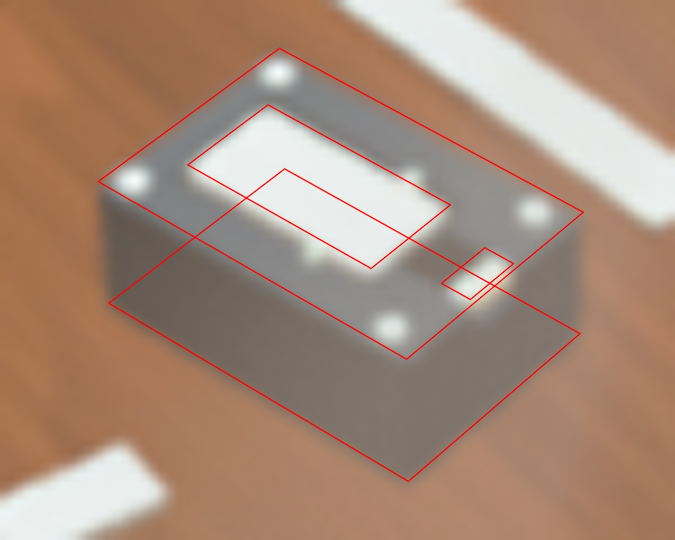

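View pics/o2.png

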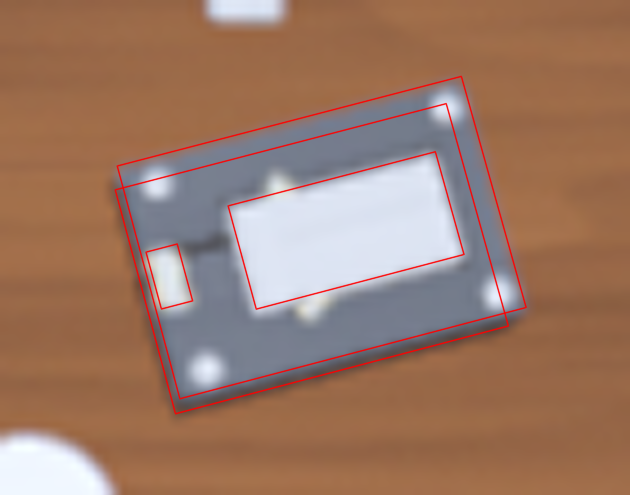

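View pics/m_scene.png

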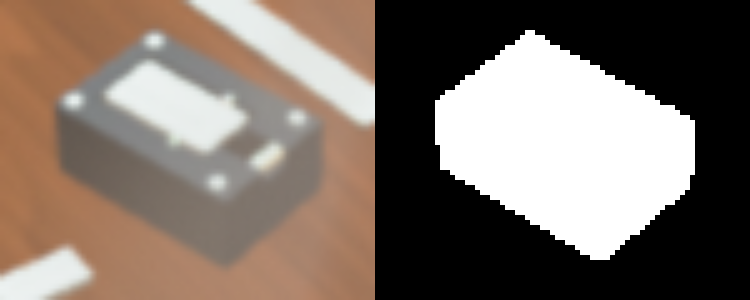

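```bash
cat >> fit.py <<'E'
BAR=[box(-.0975,.0075,-.012,.012,0,.02),box(.0075,.0975,-.007,.007,.008,.012)]
TRAY=[box(-.07,.07,-.065,.065,0,.024)]
E
python3 - <<'E'
from ov import *
im={n:cv2.imread(f"pics/{n}0raw.png") for n in("scene","top")}
wins=dict(scene=(295,238,72,62),top=(122,188,75,25))
tw=dict(scene=(235,270,95,85),top=(128,122,52,55))
def bm(n,win,thr):
    x0,y0,w,h=win;c=im[n][y0:y0+h,x0:x0+w]
    lab=cv2.cvtColor(c,cv2.COLOR_BGR2LAB).astype(int)
    bg=np.median(np.r_[lab[0],lab[-1],lab[:,0],lab[:,-1]],0)
    d=np.linalg.norm((lab-bg)*[.7,1.3,1.3],axis=2)
    m=(d>thr).astype(np.uint8)
    k,l,st,_=cv2.connectedComponentsWithStats(m,connectivity=8)
    i=1+np.argmax(st[1:,4]); m=(l==i).astype(np.uint8)
    cs,_=cv2.findContours(m,cv2.RETR_EXTERNAL,cv2.CHAIN_APPROX_NONE)
    return cv2.drawContours(np.zeros_like(m),cs,-1,1,-1)
for nm,W,parts,p0 in(("bar",wins,BAR,(.447,.289,-1.55)),("tray",tw,TRAY,(.625,.317,1.57))):
  for n in W:
    m=bm(n,W[n],26); p,f=fit({n:m},parts,p0,W); print(nm,n,p,f,m.sum())
    L=[rect(-.0975,.0075,-.012,.012,.02),rect(.0075,.0975,-.007,.007,.012)] if nm=="bar" else [rect(-.07,.07,-.065,.065,.024),rect(-.064,.064,-.059,.059,.006),rect(-.07,.07,-.065,.065,.0)]
    v=overlay(im[n],n,p,L,W[n],7,f"pics/o_{nm}_{n}.png")
    ov=cv2.resize(m*255,None,fx=7,fy=7,interpolation=0);
    v=np.vstack([v,cv2.merge([ov]*3)]) if W[n][2]>W[n][3]*2 else np.hstack([v,cv2.merge([ov]*3)])
    cv2.imwrite(f"pics/o_{nm}_{n}.png",cv2.resize(v,None,fx=.6,fy=.6) if v.shape[1]>800 else v)
E
```

```text
bar scene [ 0.4472  0.2867 -1.4866] 34.67339022885451 489
bar top [ 0.4521  0.2895 -1.5092] 11.30727873926634 370
tray scene [0.6235 0.3116 1.5975] 28.24275823805372 3153
tray top [0.6305 0.3145 1.5872] 32.80217026222099 1593
```

Run:
```python
import cv2,numpy as np
a=[cv2.imread(f"pics/o_{k}.png") for k in("bar_scene","bar_top","tray_scene","tray_top")]
c=np.zeros((600,800,3),np.uint8)
for (x,y),i in zip(((0,0),(400,0),(0,300),(400,300)),a):
    f=min(400/i.shape[1],300/i.shape[0]); i=cv2.resize(i,None,fx=f,fy=f); c[y:y+i.shape[0],x:x+i.shape[1]]=i[:300,:400]
cv2.imwrite("pics/o3.png",c)
```

```text
(no output)
```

View pics/o3.png

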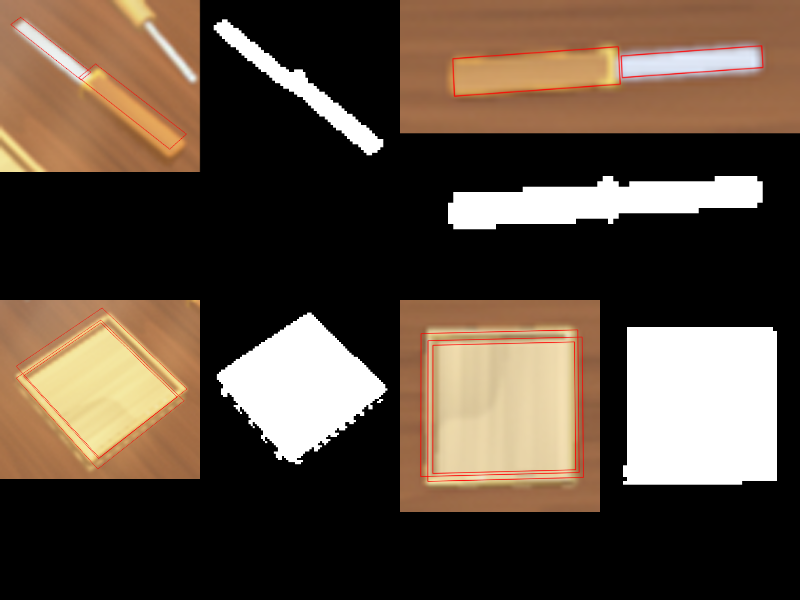

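```bash
cat > go.py <<'E'
from h import *
def down(yaw_y,pitch=0,axis=None):
    """tool z down, tool y along world azimuth yaw_y; """
    y=np.array([np.cos(yaw_y),np.sin(yaw_y),0]);z=np.array([0,0,-1.]);x=np.cross(y,z)
    return R.from_matrix(np.c_[x,y,z])
def rel(P,Rt,st=None):
    st=st or get_state(); R0=R.from_quat(st["tcp_rot"])
    rv=np.degrees((R0.inv()*Rt).as_rotvec()); d=R0.inv().apply(np.array(P)-st["eef_pos"])
    return np.r_[rv,d]
def show():
    s=get_state(); print("t",round(s["time"],2),"pos",s["eef_pos"],"F",s["contact_force"],"open",round(s["opening"]*85.4,1),"q",s["qpos"]); M=R.from_quat(s["tcp_rot"]).as_matrix(); print("x",M[:,0],"y",M[:,1],"z",M[:,2]); return s
E
python3 - <<'E'
from go import *
s=show()
for k in(0,np.pi):
  a=-1.51+np.pi/2+k
  print(rel([.4477,.318,.10],down(a)))
E
```

```text
t 1.4 pos [0.2211 0.6377 0.2313] F [ 0.1668  0.248  -0.283 ] open 85.6 q [ 1.087   0.2863  1.5767  0.      1.2786 -0.15  ]
x [-0.9448  0.3276  0.    ] y [ 0.3276  0.9448 -0.    ] z [-0.  0. -1.]
[-0.0017 -0.0015 67.3929 -0.3189 -0.2279  0.1313]
[   0.0016   -0.0019 -112.6071   -0.3189   -0.2279    0.1313]
```

Emit:
move_arm(plan=[[[0, 0, 10, -0.05, -0.035, 0.02, 0.06], [0, 0, 20, -0.1, -0.07, 0.04, 0.06], [0, 0, 30, -0.15, -0.105, 0.06, 0.06], [0, 0, 40, -0.2, -0.14, 0.08, 0.06], [0, 0, 50, -0.25, -0.175, 0.1, 0.06]]])

```text
time: 2.02
eef_pos: [0.3962, 0.3957, 0.1338]
tcp_rot: [0.57, 0.822, 0.001, 0.0]
contact_force: [0.5, 0.1, -0.6]
opening: 0.7
```

Run:
```python
from go import *
s=show()
print(rel([.4477,.318,.04],down(-1.51+np.pi/2)))
```

```text
t 2.02 pos [0.3962 0.3957 0.1338] F [ 0.4955  0.1021 -0.6204] open 59.8 q [ 0.6036  0.136   1.942  -0.0001  1.0625  0.2447]
x [-0.3512  0.9363  0.0002] y [0.9363 0.3512 0.0011] z [ 0.0009  0.0006 -1.    ]
[ 0.0599 -0.022  17.0796 -0.0908  0.0209  0.0938]
```

Emit:
move_arm(plan=[[[0, 0, 9, -0.045, 0.01, 0.04, 0.06], [0, 0, 17, -0.091, 0.021, 0.06, 0.06], [0, 0, 17, -0.091, 0.021, 0.08, 0.06], [0, 0, 17, -0.091, 0.021, 0.094, 0.06], [0, 0, 17, -0.091, 0.021, 0.094, 0.06]]])

```text
time: 2.65
eef_pos: [0.4469, 0.3178, 0.0388]
tcp_rot: [0.685, 0.729, -0.001, -0.0]
contact_force: [-0.1, 0.6, -0.1]
opening: 0.701
```

Run:
```python
from go import *
s=show()
print(rel([.4477,.318,.002],down(-1.51+np.pi/2)))
vs=[]
for n,w in(("scene",(290,190,100,110)),("top",(110,160,100,80))):
    im=read_camera(n)[:,:,::-1].copy(); x0,y0,a,b=w
    for P in ([.4477,.318,.02],s["eef_pos"]):
        u=proj(n,P)[0]; print(n,u)
    vs.append(cv2.resize(im[y0:y0+b,x0:x0+a],(400,int(400*b/a)),interpolation=cv2.INTER_CUBIC))
h=max(v.shape[0] for v in vs)
cv2.imwrite("pics/g1.png",np.hstack([cv2.copyMakeBorder(v,0,h-v.shape[0],0,0,0) for v in vs]))
```

```text
t 2.65 pos [0.4469 0.3178 0.0388] F [-0.1279  0.6248 -0.1397] open 59.8 q [0.4331 0.2545 2.0078 0.0002 0.8805 0.3701]
x [-0.0628  0.998  -0.0003] y [ 0.998   0.0628 -0.0013] z [-0.0012 -0.0004 -1.    ]
[-0.0718  0.0165  0.1179  0.0001  0.0008  0.0368]
scene [336.749  272.7117]
scene [338.0606 267.9363]
top [151.9537 201.3318]
top [150.7803 201.0077]
```

View pics/g1.png

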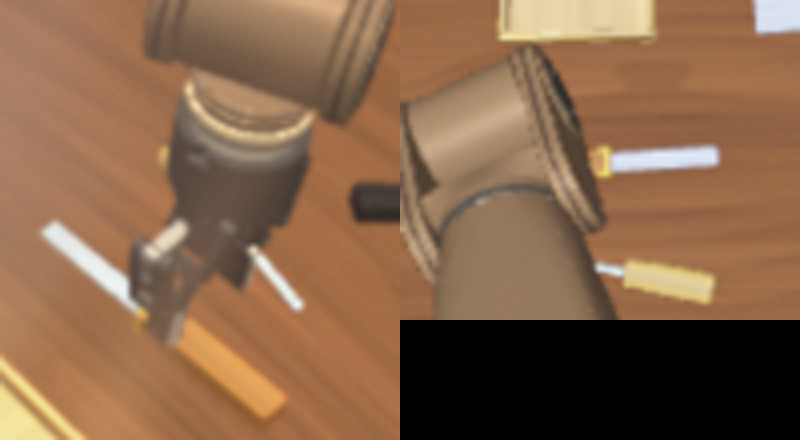

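Emit:
move_arm(plan=[[[0, 0, 0, 0, 0.001, 0.02, 0.06], [0, 0, 0, 0, 0.001, 0.034, 0.06], [0, 0, 0, 0, 0.001, 0.0365, 0.06], [0, 0, 0, 0, 0.001, 0.0365, 0.015], [0, 0, 0, 0, 0.001, 0.0365, 0.01]]], force=90)

```text
time: 3.38
eef_pos: [0.4495, 0.3189, 0.0043]
tcp_rot: [0.684, 0.729, 0.002, 0.001]
contact_force: [2.6, 0.4, 0.6]
opening: 0.285
```

Emit:
move_arm(plan=[[[0, 0, 0, 0, 0, 0, 0.01], [0, 0, 0, 0, 0, 0, 0.01], [0, 0, 0, 0, 0, 0, 0.01], [0, 0, 0, 0, 0, -0.02, 0.01], [0, 0, 0, 0, 0, -0.04, 0.01]]], force=110)

```text
time: 4.0
eef_pos: [0.449, 0.3187, 0.0451]
tcp_rot: [0.684, 0.729, 0.001, 0.0]
contact_force: [-0.0, -0.8, -1.2]
opening: 0.245
```

Run:
```python
from go import *
s=show()
```

```text
t 4.0 pos [0.449  0.3187 0.0451] F [-0.0058 -0.7723 -1.1925] open 20.9 q [0.4329 0.2464 2.0032 0.0001 0.8897 0.3694]
x [-0.0633  0.998   0.0009] y [0.998  0.0633 0.0021] z [ 0.002   0.0011 -1.    ]
```

```bash
cat >> go.py <<'E'
import json,os
CFG=dict(bx=.505,by=-.0797,psi=1.8185,L=.1283,tz=.0035)
if os.path.exists("cfg.json"): CFG.update(json.load(open("cfg.json")))
def bw(v,pt=True):
    c,s=np.cos(CFG["psi"]),np.sin(CFG["psi"]); v=np.asarray(v,float)
    M=np.array([[c,-s,0],[s,c,0],[0,0,1]]); r=M@v
    return r+[CFG["bx"],CFG["by"],0] if pt else r
def pry(s,th,lift=0,dy=0):
    th=np.radians(th);c,sn=np.cos(th),np.sin(th)
    d=np.array([-c,0,-sn]);u=np.array([-sn,0,c])
    T=np.array([.055,dy,.049])+.006*u+s*d+lift*u
    P=T-CFG["L"]*d-CFG["tz"]*u
    D,U=bw(d,0),bw(u,0)
    return bw(P),R.from_matrix(np.c_[-D,np.cross(U,D),-U]),bw(T)
E
python3 - <<'E'
from go import *
for s,th,l in((-.01,30,.015),(.038,30,.002),(.038,-5,0)):
    P,Rt,T=pry(s,th,l); print(P,T,rel(P,Rt))
E
```

```text
[0.4643 0.0813 0.1333] [ 0.492  -0.0282  0.0722] [  2.887   29.872  -10.2852  -0.2378   0.0004  -0.0884]
[0.4729 0.0473 0.098 ] [ 0.5006 -0.0622  0.0369] [  2.887   29.872  -10.2852  -0.2724   0.0068  -0.0532]
[0.4694 0.061  0.0436] [ 0.5007 -0.0626  0.0583] [ -0.3357  -5.0281 -10.5598  -0.2584   0.004    0.0013]
```

Emit:
move_arm(plan=[[[0.5, 6, -2, -0.03, 0, -0.04, 0.01], [1, 12, -4, -0.085, 0, -0.075, 0.01], [1.6, 18, -6, -0.14, 0, -0.088, 0.01], [2.2, 24, -8, -0.19, 0, -0.088, 0.01], [2.9, 29.9, -10.3, -0.238, 0, -0.088, 0.01]]])

```text
time: 4.62
eef_pos: [0.4642, 0.0792, 0.1348]
tcp_rot: [0.592, 0.763, 0.161, -0.204]
contact_force: [0.4, 0.5, -1.4]
opening: 0.245
```

Emit:
move_arm(plan=[[[0, 0, 0, 0, 0, 0, 0.01], [0, 0, 0, 0, 0, 0, 0.01], [0, 0, 0, 0, 0, 0, 0.01], [0, 0, 0, 0, 0, 0, 0.01], [0, 0, 0, 0, 0, 0, 0.01]]])

```text
time: 5.25
eef_pos: [0.4639, 0.0802, 0.1348]
tcp_rot: [0.591, 0.763, 0.161, -0.204]
contact_force: [0.3, -0.1, -1.7]
opening: 0.244
```

```bash
cat > snap.py <<'E'
from go import *
import sys
def snap(out,ws=(190,150,100,110),wt=(215,135,100,80),pts=()):
    vs=[]
    for n,w in(("scene",ws),("top",wt)):
        im=read_camera(n)[:,:,::-1].copy(); x0,y0,a,b=w
        cv2.imwrite(out.replace(".png",f"_{n}raw.png"),im)
        f=400/a
        v=cv2.resize(im[y0:y0+b,x0:x0+a],None,fx=f,fy=f,interpolation=cv2.INTER_CUBIC)
        for P in pts:
            u=(proj(n,P)[0]-[x0,y0]+.5)*f
            cv2.circle(v,tuple(int(round(q)) for q in u),3,(0,0,255),1,cv2.LINE_AA)
        vs.append(v)
    h=max(v.shape[0] for v in vs)
    cv2.imwrite(out,np.hstack([cv2.copyMakeBorder(v,0,h-v.shape[0],0,0,0) for v in vs]))
E
python3 - <<'E'
from snap import *
s=show(); P,Rt,T=pry(-.01,30,.015); print(P,rel(P,Rt))
snap("pics/p1.png",pts=[T,bw([.055,0,.055]),bw([.027,.02,.055]),bw([.027,-.02,.055])])
E
```

```text
t 5.25 pos [0.4639 0.0802 0.1348] F [ 0.2911 -0.0923 -1.694 ] open 20.8 q [-0.2879  0.0426  2.1113  0.4647  1.3037 -0.7373]
x [-0.2172  0.8374  0.5016] y [0.9686 0.2487 0.0042] z [-0.1212  0.4867 -0.8651]
[0.4643 0.0813 0.1333] [ 0.1038 -0.1043  0.2993 -0.      0.0007  0.0018]
```

View pics/p1.png

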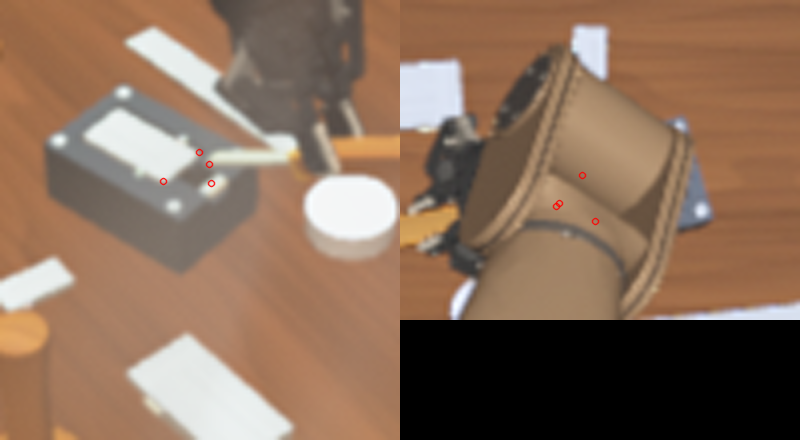

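```bash
cat >> snap.py <<'E'
def zoom(raw,win,f,lines=(),out="z.png",n="scene"):
    im=cv2.imread(raw);x0,y0,a,b=win
    v=cv2.resize(im[y0:y0+b,x0:x0+a],None,fx=f,fy=f,interpolation=cv2.INTER_CUBIC)
    for L in lines:
        uv=(proj(n,np.array(L))-[x0,y0]+.5)*f-.5
        cv2.polylines(v,[np.round(uv*8).astype(np.int32)],False,(0,0,255),1,cv2.LINE_AA,3)
    cv2.imwrite(out,v)
def barlines(st=None,hx=None):
    """bar outline from measured tool pose"""
    st=st or get_state();Rt=R.from_quat(st["tcp_rot"])
    d=-Rt.as_matrix()[:,0];u=-Rt.as_matrix()[:,2];y=np.cross(u,d)
    T=st["eef_pos"]+CFG["L"]*d+CFG["tz"]*u  # tip underside
    O=T-.0975*d-.008*u
    f=lambda p:O+p[0]*d+p[1]*y+p[2]*u
    B=[[.0975,-.007,.008],[.0075,-.007,.008],[.0075,.007,.008],[.0975,.007,.008],[.0975,-.007,.008]]
    Bt=[[p[0],p[1],.012] for p in B]
    H=[[-.0975,-.012,.02],[.0075,-.012,.02],[.0075,.012,.02],[-.0975,.012,.02],[-.0975,-.012,.02]]
    return [[f(p) for p in q] for q in(B,Bt,H)],T
def blocklines():
    r=lambda x0,x1,y0,y1,z:[bw(p) for p in([x0,y0,z],[x1,y0,z],[x1,y1,z],[x0,y1,z],[x0,y0,z])]
    return [r(-.07,.063,-.045,.045,.055),r(-.053,.027,-.02,.02,.055),r(.049,.061,-.011,.011,.055),r(.027,.049,-.011,.011,.055)]
E
python3 - <<'E'
from snap import *
L,T=barlines(); print(T)
zoom("pics/p1_sceneraw.png",(198,165,80,50),10,L+blocklines(),"pics/p1z.png")
zoom("pics/p1_sceneraw.png",(198,165,80,50),10,(),"pics/p1z0.png")
E
```

```text
[ 0.4922 -0.0293  0.0735]
```

View pics/p1z.png

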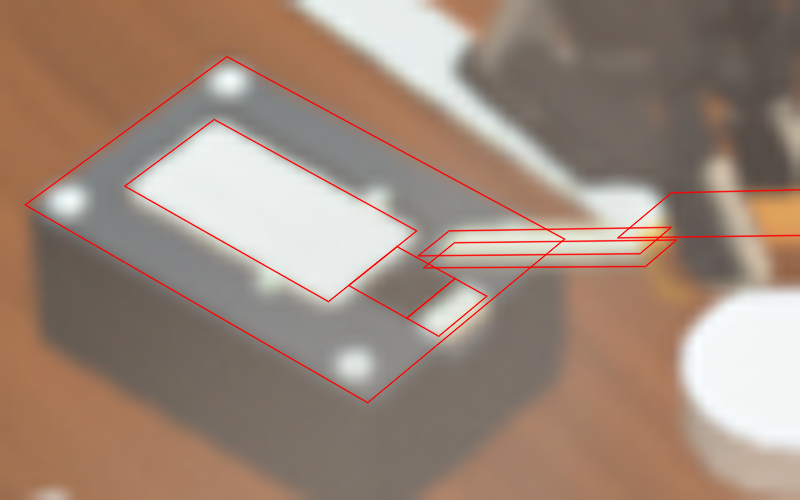

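View pics/p1z0.png

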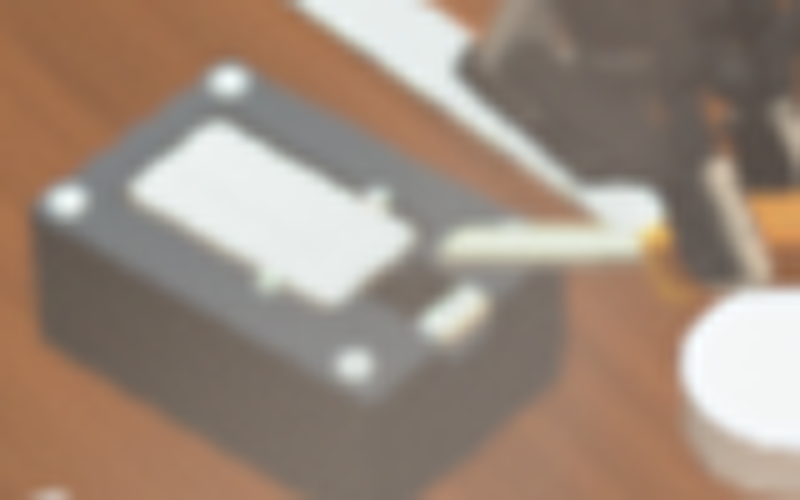

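Run:
```python
from snap import *
json.dump(dict(bx=.506,by=-.0797,L=.126),open("cfg.json","w"));CFG.update(json.load(open("cfg.json")))
P,Rt,T=pry(.012,30,.009); print(P,T,rel(P,Rt))
```

```text
[0.4697 0.0638 0.116 ] [ 0.4969 -0.0437  0.056 ] [ 0.1239 -0.1074  0.2584 -0.0242  0.0015  0.0078]
```

Emit:
move_arm(plan=[[[0, 0, 0, -0.008, 0.0015, 0.002, 0.01], [0, 0, 0, -0.016, 0.0015, 0.005, 0.01], [0, 0, 0, -0.024, 0.0015, 0.0075, 0.01], [0, 0, 0, -0.0242, 0.0015, 0.0078, 0.01], [0, 0, 0, -0.0242, 0.0015, 0.0078, 0.01]]])

```text
time: 5.98
eef_pos: [0.4697, 0.0636, 0.1158]
tcp_rot: [0.592, 0.763, 0.161, -0.204]
contact_force: [-0.4, 0.4, -1.1]
opening: 0.25
```

Run:
```python
from snap import *
s=show(); snap("pics/p2.png")
L,T=barlines(); print(T)
zoom("pics/p2_sceneraw.png",(218,170,66,40),12,L+blocklines(),"pics/p2z.png")
zoom("pics/p2_sceneraw.png",(218,170,66,40),12,(),"pics/p2z0.png")
a=cv2.imread("pics/p2z.png");b=cv2.imread("pics/p2z0.png");cv2.imwrite("pics/p2y.png",cv2.resize(np.vstack([a,b]),None,fx=.62,fy=.62))
```

```text
t 5.97 pos [0.4697 0.0636 0.1158] F [-0.3796  0.4007 -1.0867] open 21.3 q [-0.317   0.0894  2.1029  0.4598  1.28   -0.7764]
x [-0.2159  0.8375  0.5019] y [0.9689 0.2475 0.0039] z [-0.121   0.4871 -0.8649]
[ 0.4975 -0.0435  0.0559]
```

View pics/p2z0.png

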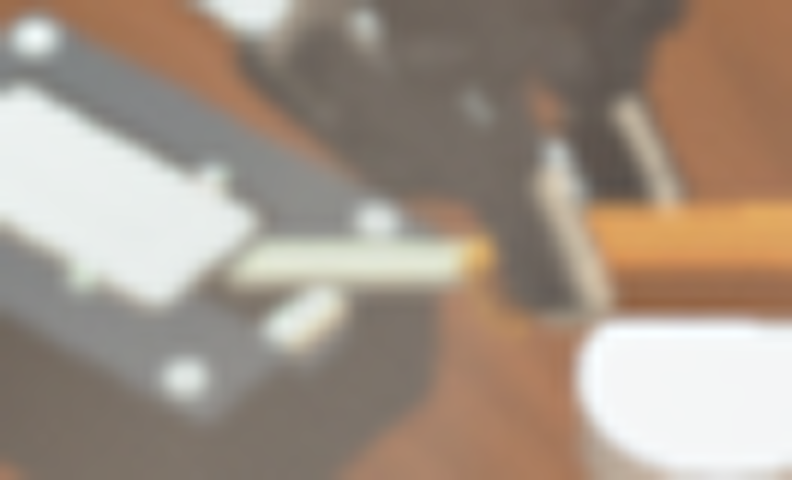

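View pics/p2z.png

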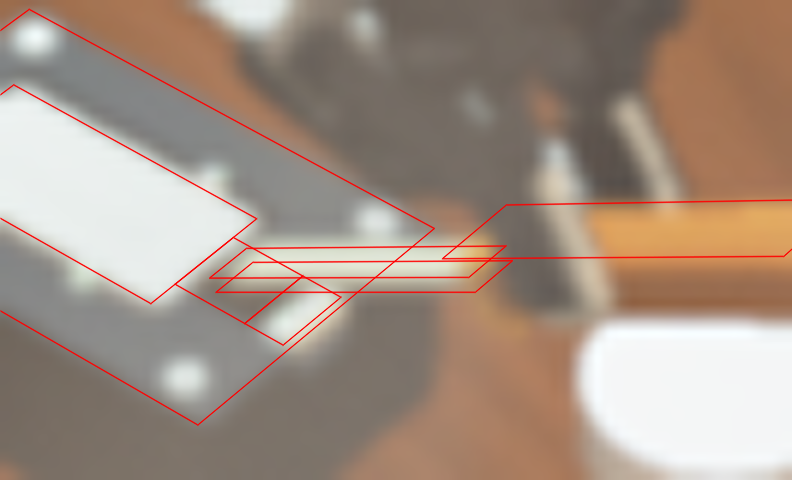

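View pics/p2.png

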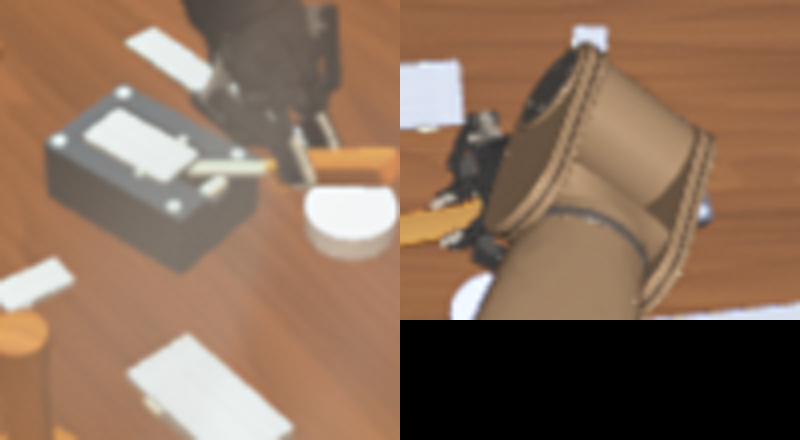

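Run:
```python
from snap import *
im=cv2.imread("pics/p2_sceneraw.png").astype(int)
for c in (240,243,246,249,252,255): print(c,[int(v) for v in im[184:200,c].sum(1)//3])
for c in (272,276,280): print(c,[tuple(int(k) for k in v) for v in im[183:200,c]])
for r in (190,191,192,193): print(r,[int(v) for v in im[r,232:262].sum(1)//3])
L,T=barlines()
for l in L: print(proj("scene",np.array(l)))
```

```text
240 [138, 138, 137, 132, 135, 151, 195, 221, 214, 174, 131, 129, 170, 195, 171, 145]
243 [140, 140, 141, 140, 139, 153, 198, 222, 214, 182, 191, 220, 226, 214, 182, 151]
246 [130, 138, 140, 142, 143, 156, 199, 221, 214, 181, 175, 179, 161, 139, 126, 118]
249 [108, 114, 143, 197, 223, 208, 210, 222, 215, 175, 131, 114, 113, 113, 113, 114]
252 [106, 107, 114, 129, 139, 154, 196, 221, 214, 173, 131, 114, 114, 114, 114, 114]
255 [109, 108, 113, 127, 131, 147, 193, 215, 205, 170, 143, 136, 134, 132, 131, 131]
272 [(152, 171, 184), (141, 157, 169), (134, 150, 160), (124, 145, 164), (107, 154, 199), (97, 163, 220), (95, 164, 222), (92, 159, 219), (88, 147, 213), (81, 123, 178), (79, 110, 155), (77, 107, 151), (77, 106, 150), (160, 168, 186), (247, 246, 241), (248, 247, 246), (247, 246, 245)]
276 [(89, 119, 168), (87, 118, 167), (86, 116, 162), (87, 123, 171), (92, 147, 206), (94, 161, 221), (94, 163, 221), (95, 158, 219), (89, 146, 212), (82, 122, 178), (79, 110, 155), (78, 108, 152), (77, 106, 151), (157, 166, 185), (246, 244, 240), (248, 247, 245), (246, 246, 244)]
280 [(86, 117, 166), (8
[... 495 characters left out ...]
2, 222, 222, 222, 221, 221, 219, 219, 215, 195, 174, 155, 125, 106, 100]
192 [233, 225, 202, 168, 152, 173, 200, 213, 214, 214, 214, 214, 214, 214, 214, 215, 215, 215, 215, 214, 214, 214, 213, 205, 180, 155, 139, 119, 104, 101]
193 [225, 200, 161, 132, 132, 156, 171, 175, 174, 173, 174, 182, 190, 189, 181, 176, 175, 175, 174, 174, 173, 173, 174, 170, 159, 144, 130, 118, 108, 102]
[[238.5754 191.3671]
 [260.2066 191.2336]
 [257.1138 193.8586]
 [235.4996 193.8548]
 [238.5754 191.3671]]
[[238.0442 190.1942]
 [259.6724 189.9957]
 [256.5719 192.6151]
 [234.9613 192.6769]
 [238.0442 190.1942]]
[[288.1635 186.0923]
 [259.7021 186.5883]
 [254.3607 191.0595]
 [282.8229 190.8692]
 [288.1635 186.0923]]
```

Run:
```python
from snap import *
json.dump(dict(bx=.506,by=-.0797,L=.1245),open("cfg.json","w"));CFG.update(json.load(open("cfg.json")))
s0=get_state()
for s,l in((.02,.005),(.03,.003),(.037,.0025)):
    P,Rt,T=pry(s,31,l); print(P,T,rel(P,Rt,s0))
```

```text
[0.4715 0.0567 0.1093] [ 0.4981 -0.0485  0.0481] [ 0.1383  0.8966  0.2657 -0.0097 -0.0002  0.0023]
[0.4733 0.0494 0.1024] [ 0.5    -0.0558  0.0413] [ 0.1383  0.8966  0.2657 -0.0196 -0.0002  0.0045]
[0.4748 0.0438 0.0984] [ 0.5014 -0.0614  0.0372] [ 0.1383  0.8966  0.2657 -0.0266 -0.0002  0.0051]
```

Emit:
move_arm(plan=[[[0.1, 0.9, 0.2, -0.005, 0, 0.001, 0.01], [0.1, 0.9, 0.2, -0.0097, 0, 0.0023, 0.01], [0.1, 0.9, 0.2, -0.015, 0, 0.0035, 0.01], [0.1, 0.9, 0.2, -0.0196, 0, 0.0045, 0.01], [0.1, 0.9, 0.2, -0.0196, 0, 0.0045, 0.01]]])

```text
time: 6.7
eef_pos: [0.4734, 0.0493, 0.102]
tcp_rot: [0.592, 0.76, 0.164, -0.211]
contact_force: [0.5, -0.9, -1.3]
opening: 0.249
```

Run:
```python
from snap import *
s=show(); snap("pics/p3.png")
L,T=barlines(); print(T)
zoom("pics/p3_sceneraw.png",(218,170,66,40),12,L+blocklines(),"pics/p3z.png")
zoom("pics/p3_sceneraw.png",(218,170,66,40),12,(),"pics/p3z0.png")
P,Rt,T=pry(.037,31,.0025); print(P,T,rel(P,Rt))
```

```text
t 6.7 pos [0.4734 0.0493 0.102 ] F [ 0.5429 -0.8797 -1.3348] open 21.3 q [-0.347   0.131   2.0919  0.4628  1.2757 -0.8126]
x [-0.2106  0.8306  0.5154] y [0.9694 0.2454 0.0006] z [-0.126   0.4998 -0.8569]
[ 0.5003 -0.0557  0.0412]
[0.4748 0.0438 0.0984] [ 0.5014 -0.0614  0.0372] [ 0.038  -0.0146  0.0572 -0.007  -0.0002  0.0004]
```

View pics/p3z0.png

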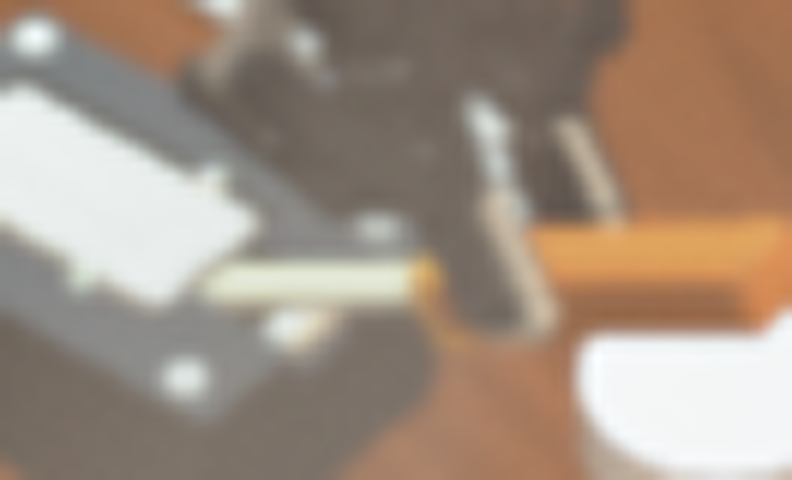

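View pics/p3z.png

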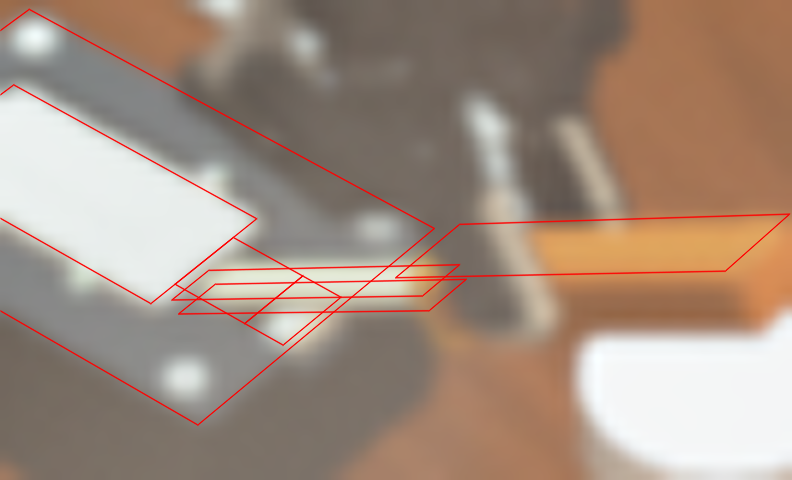

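```bash
python3 - <<'E'
s=open("go.py").read()
s=s.replace('D,U=bw(d,0),bw(u,0)\n','D,U=bw(d,0),bw(u,0)\n    t2=th+np.radians(CFG.get("dp",0)); D=bw([-np.cos(t2),0,-np.sin(t2)],0);U=bw([-np.sin(t2),0,np.cos(t2)],0)\n')
open("go.py","w").write(s)
import json
json.dump(dict(bx=.506,by=-.0797,L=.1235,dp=2.3),open("cfg.json","w"))
E
python3 - <<'E'
from go import *
for s,t,l in((.028,31,.003),(.037,31,.002),(.037,31,0),(.037,20,0)):
    P,Rt,T=pry(s,t,l); print(P,T,rel(P,Rt))
E
```

```text
[0.4731 0.0502 0.1029] [ 0.4995 -0.0541  0.0423] [ 0.0368  2.2854  0.0579  0.001  -0.0002 -0.0001]
[0.4749 0.0433 0.0974] [ 0.5013 -0.0611  0.0368] [ 0.0368  2.2854  0.0579 -0.008  -0.0002  0.0009]
[0.4747 0.0443 0.0957] [ 0.501  -0.0601  0.0351] [ 0.0368  2.2854  0.0579 -0.008  -0.0002  0.0029]
[0.4728 0.0516 0.0809] [ 0.5015 -0.0621  0.042 ] [ 0.0422 -8.7146  0.0542 -0.0091 -0.0002  0.0195]
```

Emit:
move_arm(plan=[[[0, 2.3, 0, 0.001, 0, 0, 0.01], [0, 2.3, 0, 0.001, 0, 0, 0.01], [0, 2.3, 0, -0.004, 0, 0.0005, 0.01], [0, 2.3, 0, -0.008, 0, 0.0009, 0.01], [0, 2.3, 0, -0.008, 0, 0.0009, 0.01]]])

```text
time: 7.42
eef_pos: [0.4756, 0.0427, 0.0974]
tcp_rot: [0.588, 0.756, 0.176, -0.225]
contact_force: [0.7, -1.3, 0.3]
opening: 0.249
```

Run:
```python
from snap import *
s=show(); snap("pics/p4.png")
L,T=barlines(); print(T)
zoom("pics/p4_sceneraw.png",(218,170,66,40),12,(),"pics/p4z0.png")
for sx,t,l in((.037,31,.0),(.037,31,-.002),(.037,28,-.001),(.037,20,0)):
    P,Rt,T=pry(sx,t,l); print(P,T,rel(P,Rt))
```

```text
t 7.42 pos [0.4756 0.0427 0.0974] F [ 0.6908 -1.3075  0.2821] open 21.2 q [-0.3715  0.1604  2.0805  0.4831  1.2964 -0.8473]
x [-0.206   0.8106  0.5481] y [0.9695 0.2452 0.0017] z [-0.1331  0.5317 -0.8364]
[ 0.5015 -0.0593  0.0327]
[0.4747 0.0443 0.0957] [ 0.501  -0.0601  0.0351] [ 0.0755  0.0897  0.0701  0.0005 -0.0005  0.0023]
[0.4744 0.0453 0.094 ] [ 0.5008 -0.0591  0.0334] [ 0.0755  0.0897  0.0701  0.0004 -0.0005  0.0043]
[0.474  0.047  0.0909] [ 0.5011 -0.0603  0.036 ] [ 0.0773 -2.9103  0.0681  0.0002 -0.0005  0.0079]
[0.4728 0.0516 0.0809] [ 0.5015 -0.0621  0.042 ] [  0.082  -10.9103   0.0626  -0.0012  -0.0005   0.0188]
```

View pics/p4z0.png

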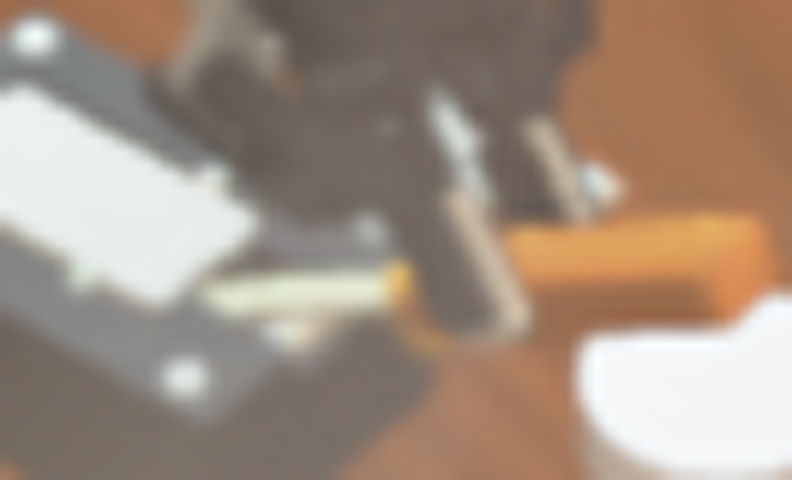

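```bash
python3 - <<'E'
import json
json.dump(dict(bx=.506,by=-.0797,L=.1225,dp=2.3),open("cfg.json","w"))
E
python3 - <<'E'
from go import *
for sx,t,l in((.037,29,0.0),(.037,26,0),(.037,23,0),(.037,20,0)):
    P,Rt,T=pry(sx,t,l); print(T,rel(P,Rt))
E
```

```text
[ 0.5012 -0.0606  0.0363] [ 0.0767 -1.9103  0.0688 -0.0006 -0.0005  0.0053]
[ 0.5013 -0.0612  0.0382] [ 0.0785 -4.9103  0.0668 -0.0009 -0.0005  0.0097]
[ 0.5014 -0.0617  0.0401] [ 0.0802 -7.9103  0.0647 -0.0014 -0.0005  0.0142]
[ 0.5015 -0.0621  0.042 ] [  0.082  -10.9103   0.0626  -0.0022  -0.0005   0.0186]
```

Emit:
move_arm(plan=[[[0, -1.9, 0, -0.0006, 0, 0.0053, 0.01], [0, -4.9, 0, -0.0009, 0, 0.0097, 0.01], [0, -7.9, 0, -0.0014, 0, 0.0142, 0.01], [0, -10.9, 0, -0.0022, 0, 0.0186, 0.01], [0, -10.9, 0, -0.0022, 0, 0.0186, 0.01]]])

```text
time: 8.15
eef_pos: [0.4742, 0.0504, 0.0814]
tcp_rot: [0.602, 0.775, 0.119, -0.15]
contact_force: [0.7, -4.7, 4.9]
opening: 0.245
```

Run:
```python
from snap import *
s=show(); snap("pics/p5.png")
zoom("pics/p5_sceneraw.png",(218,170,66,40),12,(),"pics/p5z0.png")
for sx,t,l in((.037,16,0.0),(.037,12,0),(.037,8,0),(.037,4,0)):
    P,Rt,T=pry(sx,t,l); print(T,rel(P,Rt))
```

```text
t 8.15 pos [0.4742 0.0504 0.0814] F [ 0.7431 -4.6747  4.8576] open 20.9 q [-0.2855  0.1106  2.1221  0.3664  1.1365 -0.7298]
x [-0.2304  0.8976  0.3758] y [0.969  0.2471 0.0038] z [-0.0894  0.365  -0.9267]
[ 0.5016 -0.0625  0.0446] [ 0.1796 -3.9124  0.1071 -0.     -0.0012  0.007 ]
[ 0.5017 -0.0627  0.0472] [ 0.1833 -7.9124  0.1008 -0.0007 -0.0012  0.0129]
[ 0.5017 -0.0627  0.0498] [  0.1869 -11.9124   0.0945  -0.0018  -0.0013   0.0188]
[ 0.5017 -0.0626  0.0524] [  0.1904 -15.9124   0.088   -0.0033  -0.0013   0.0246]
```

View pics/p5z0.png

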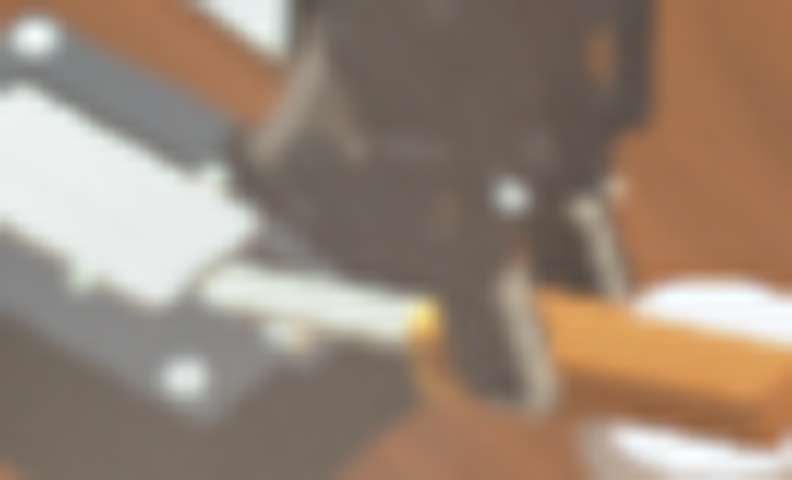

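Emit:
move_arm(plan=[[[0.1, -2, 0, 0, -0.0006, 0.0038, 0.01], [0.2, -4, 0, 0, -0.0006, 0.007, 0.01], [0.2, -6, 0, -0.0004, -0.0006, 0.01, 0.01], [0.2, -8, 0, -0.0007, -0.0006, 0.0129, 0.01], [0.2, -8, 0, -0.0007, -0.0006, 0.0129, 0.01]]])

```text
time: 8.88
eef_pos: [0.4741, 0.0529, 0.0708]
tcp_rot: [0.609, 0.784, 0.075, -0.096]
contact_force: [-1.0, -8.4, 9.3]
opening: 0.244
```

Run:
```python
from snap import *
s=show(); snap("pics/p6.png")
zoom("pics/p6_sceneraw.png",(210,165,74,45),10.5,(),"pics/p6z0.png")
for sx,t,l in((.037,8,0.0),(.037,4,0),(.037,0,0),(.037,-4,0)):
    P,Rt,T=pry(sx,t,l); print(T,rel(P,Rt))
```

```text
t 8.88 pos [0.4741 0.0529 0.0708] F [-1.0428 -8.4405  9.2732] open 20.8 q [-0.2197  0.0899  2.1445  0.2551  1.0327 -0.6146]
x [-0.2401  0.9401  0.2421] y [0.969  0.2471 0.0017] z [-0.0582  0.235  -0.9702]
[ 0.5017 -0.0627  0.0498] [ 0.0727 -3.7623  0.0925  0.0011 -0.0015  0.0079]
[ 0.5017 -0.0626  0.0524] [ 0.0759 -7.7623  0.0899  0.0004 -0.0016  0.0138]
[ 0.5016 -0.0622  0.055 ] [  0.0791 -11.7623   0.0873  -0.0006  -0.0016   0.0197]
[ 0.5015 -0.0618  0.0576] [  0.0822 -15.7623   0.0846  -0.0021  -0.0016   0.0255]
```

View pics/p6z0.png

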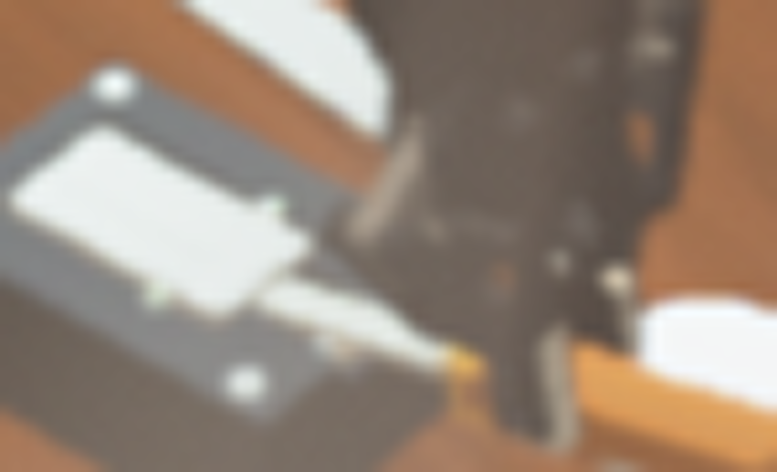

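Emit:
move_arm(plan=[[[0.1, -2, 0, 0.0008, -0.0008, 0.0045, 0.01], [0.1, -3.8, 0, 0.0008, -0.0008, 0.0079, 0.01], [0.1, -5.8, 0, 0.0006, -0.0008, 0.011, 0.01], [0.1, -7.8, 0, 0.0004, -0.0008, 0.0138, 0.01], [0.1, -7.8, 0, 0.0004, -0.0008, 0.0138, 0.01]]])

```text
time: 9.6
eef_pos: [0.4735, 0.055, 0.0584]
tcp_rot: [0.612, 0.789, 0.033, -0.041]
contact_force: [1.1, -5.6, 6.2]
opening: 0.25
```

Run:
```python
from snap import *
s=show(); snap("pics/p7.png")
zoom("pics/p7_sceneraw.png",(210,165,74,45),10.5,(),"pics/p7z0.png")
for sx,t,l in((.037,2,0.0),(.037,0,0),(.037,-2,0),(.037,-4,0)):
    P,Rt,T=pry(sx,t,l); print(T,rel(P,Rt))
```

```text
t 9.6 pos [0.4735 0.055  0.0584] F [ 1.1225 -5.5756  6.1805] open 21.4 q [-0.1503  0.084   2.1655  0.1217  0.9357 -0.475 ]
x [-0.2465  0.9634  0.1055] y [0.9688 0.2477 0.0014] z [-0.0248  0.1026 -0.9944]
[ 0.5016 -0.0624  0.0537] [ 0.071  -1.7996  0.1293  0.0013 -0.0016  0.0041]
[ 0.5016 -0.0622  0.055 ] [ 0.0732 -3.7996  0.1281  0.0011 -0.0016  0.0071]
[ 0.5015 -0.062   0.0563] [ 0.0755 -5.7996  0.1268  0.0009 -0.0016  0.0101]
[ 0.5015 -0.0618  0.0576] [ 0.0777 -7.7996  0.1255  0.0005 -0.0016  0.013 ]
```

View pics/p7z0.png

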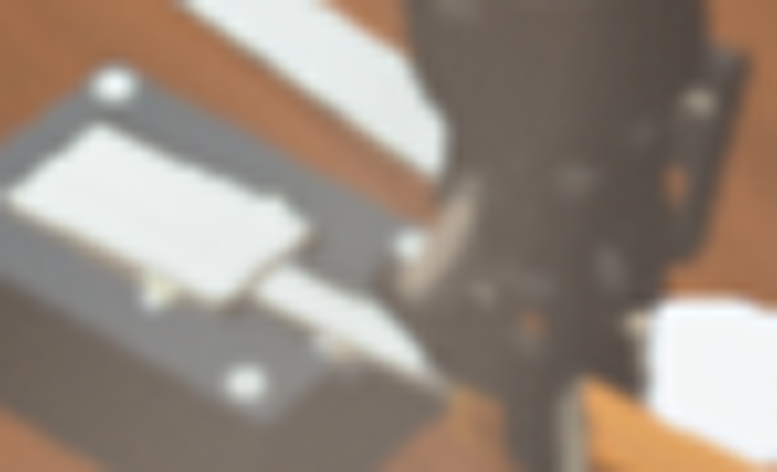

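Emit:
move_arm(plan=[[[0, -1.8, 0, 0.001, -0.0008, 0.0041, 0.01], [0, -3.8, 0, 0.001, -0.0008, 0.0071, 0.01], [0, -5.8, 0, 0.0009, -0.0008, 0.0101, 0.01], [0, -7.8, 0, 0.0005, -0.0008, 0.013, 0.01], [0, -7.8, 0, 0.0005, -0.0008, 0.013, 0.01]]])

```text
time: 10.32
eef_pos: [0.4736, 0.0562, 0.0467]
tcp_rot: [0.613, 0.79, -0.009, 0.014]
contact_force: [-0.7, -3.6, 7.3]
opening: 0.249
```

Run:
```python
from snap import *
s=show(); snap("pics/p8.png")
zoom("pics/p8_sceneraw.png",(210,165,74,45),10.5,(),"pics/p8z0.png")
for sx,t,l in((.037,-6,0.0),(.037,-8,0),(.037,-10,0),(.037,-12,0)):
    P,Rt,T=pry(sx,t,l); print(T,rel(P,Rt))
```

```text
t 10.32 pos [0.4736 0.0562 0.0467] F [-0.7229 -3.6135  7.2568] open 21.3 q [-0.0794  0.0918  2.1813 -0.0389  0.8557 -0.3055]
x [-0.2485  0.9681 -0.032 ] y [0.9686 0.2488 0.003 ] z [ 0.0108 -0.0303 -0.9995]
[ 0.5014 -0.0614  0.0588] [ 0.1883 -1.8998  0.1678  0.0007 -0.002   0.0043]
[ 0.5013 -0.0611  0.0601] [ 0.1912 -3.8998  0.1645  0.0005 -0.002   0.0072]
[ 0.5012 -0.0607  0.0613] [ 0.1941 -5.8998  0.1612  0.0003 -0.002   0.0102]
[ 0.5011 -0.0603  0.0626] [ 0.197  -7.8998  0.1578 -0.0001 -0.002   0.0132]
```

View pics/p8z0.png

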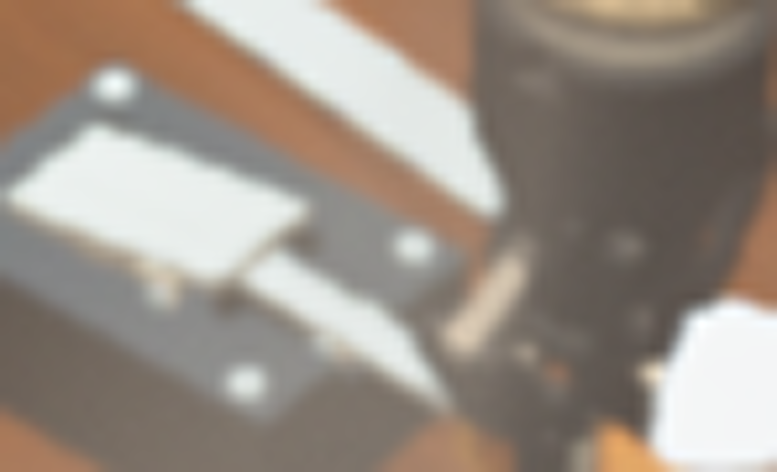

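Run:
```python
from snap import *
for h in (0,6,10,12,14,16): print(h,proj("scene",[bw([.027-.0006*h*.1,.02,.055+h/1000]),bw([.027,-.02,.055+h/1000])]).ravel())
for n in("p4","p7","p8"):
    zoom(f"pics/{n}_sceneraw.png",(222,180,22,20),16,(),f"pics/{n}q.png")
a=[cv2.imread(f"pics/{n}q.png") for n in("p4","p8")]
cv2.imwrite("pics/q.png",np.hstack(a))
```

```text
0 [238.8997 187.7249 230.0739 194.804 ]
6 [238.7979 186.1528 230.0369 193.2777]
10 [238.7297 185.0993 230.0121 192.2545]
12 [238.6955 184.5709 229.9996 191.7412]
14 [238.6612 184.0415 229.9871 191.2267]
16 [238.6268 183.5109 229.9746 190.7112]
```

View pics/q.png

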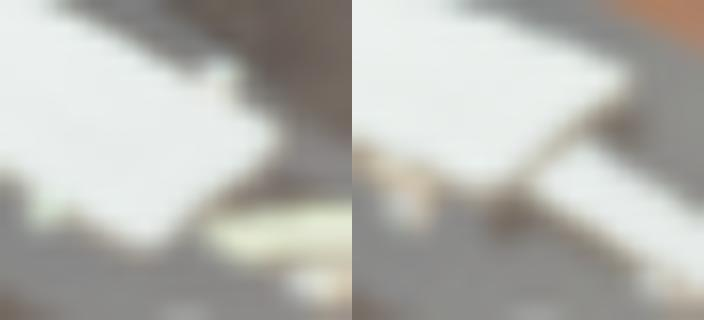

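Emit:
move_arm(plan=[[[0, -1, 0, 0.0005, -0.001, 0.0025, 0.01], [0, -1.9, 0, 0.0005, -0.001, 0.0043, 0.01], [0, -2.9, 0, 0.0005, -0.001, 0.0058, 0.01], [0, -2.9, 0, 0.0005, -0.001, 0.0058, 0.01], [0, -2.9, 0, 0.0005, -0.001, 0.0058, 0.01]]])

```text
time: 11.05
eef_pos: [0.4738, 0.0558, 0.0424]
tcp_rot: [0.612, 0.789, -0.024, 0.034]
contact_force: [0.1, -2.9, 8.2]
opening: 0.25
```

Run:
```python
from snap import *
s=show(); snap("pics/p9.png")
zoom("pics/p9_sceneraw.png",(222,180,22,20),16,(),"pics/p9q.png")
a=[cv2.imread(f"pics/{n}q.png") for n in("p8","p9")]
cv2.imwrite("pics/q.png",np.hstack(a))
for sx,t,l in((.037,0,0.0),(.037,8,0),(.0,8,0.003),(-.02,8,0.01)):
    P,Rt,T=pry(sx,t,l); print(T,rel(P,Rt))
```

```text
t 11.05 pos [0.4738 0.0558 0.0424] F [ 0.077  -2.8756  8.1964] open 21.3 q [-0.0542  0.0984  2.1861 -0.1061  0.8306 -0.2347]
x [-0.2474  0.9653 -0.0834] y [0.9686 0.2486 0.0044] z [ 0.0249 -0.0797 -0.9965]
[ 0.5016 -0.0622  0.055 ] [ 0.2589  7.0782  0.1914  0.0005 -0.002  -0.0091]
[ 0.5017 -0.0627  0.0498] [ 0.2454 15.0781  0.2095 -0.0017 -0.002  -0.0209]
[ 0.4928 -0.0276  0.0579] [ 0.2454 15.0781  0.2095  0.0337 -0.0018 -0.032 ]
[ 0.4882 -0.0093  0.0676] [ 0.2454 15.0781  0.2095  0.0517 -0.0017 -0.0432]
```

View pics/q.png

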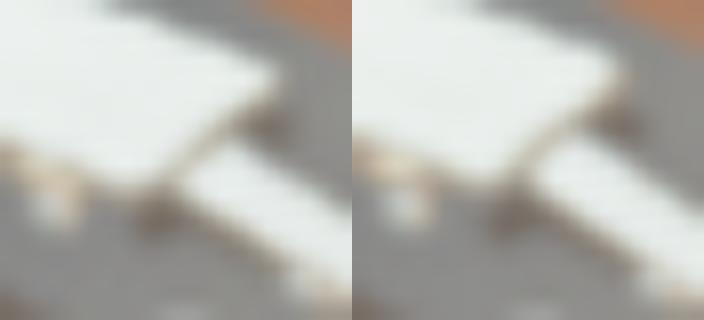

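Emit:
move_arm(plan=[[[0.1, 3.5, 0, 0.0005, -0.001, -0.0045, 0.01], [0.1, 7, 0, 0.0005, -0.001, -0.0091, 0.01], [0.1, 11, 0, -0.0005, -0.001, -0.015, 0.01], [0.1, 13, 0, -0.001, -0.001, -0.018, 0.01], [0.1, 13, 0, -0.001, -0.001, -0.018, 0.01]]])

```text
time: 11.78
eef_pos: [0.4739, 0.0561, 0.0617]
tcp_rot: [0.612, 0.788, 0.046, -0.056]
contact_force: [-0.0, -0.2, 6.4]
opening: 0.245
```

Run:
```python
from snap import *
s=show(); snap("pics/p10.png")
zoom("pics/p10_sceneraw.png",(222,180,22,20),16,(),"pics/p10q.png")
a=[cv2.imread(f"pics/{n}q.png") for n in("p9","p10")]
cv2.imwrite("pics/q.png",np.hstack(a))
for sx,t,l in((.037,0,0.0),(.037,6,0),(.037,6,.0015),(.0,6,0.003),(-.03,6,0.03)):
    P,Rt,T=pry(sx,t,l); print(T,rel(P,Rt))
```

```text
t 11.78 pos [0.4739 0.0561 0.0617] F [-0.0133 -0.2076  6.4104] open 20.9 q [-0.1674  0.0833  2.1613  0.1647  0.958  -0.5167]
x [-0.2454  0.9586  0.1445] y [0.9689 0.2473 0.0049] z [-0.031   0.1412 -0.9895]
[ 0.5016 -0.0622  0.055 ] [ 0.2626 -5.9597  0.1952 -0.0006 -0.0022  0.0101]
[ 0.5017 -0.0627  0.0511] [ 0.2519  0.0403  0.2086 -0.     -0.0021  0.0012]
[ 0.5017 -0.0628  0.0526] [ 0.2519  0.0403  0.2086  0.     -0.0021 -0.0003]
[ 0.4927 -0.0273  0.058 ] [ 0.2519  0.0403  0.2086  0.0371 -0.002  -0.0003]
[ 0.4861 -0.0011  0.0879] [ 0.2519  0.0403  0.2086  0.0681 -0.0017 -0.0261]
```

View pics/q.png

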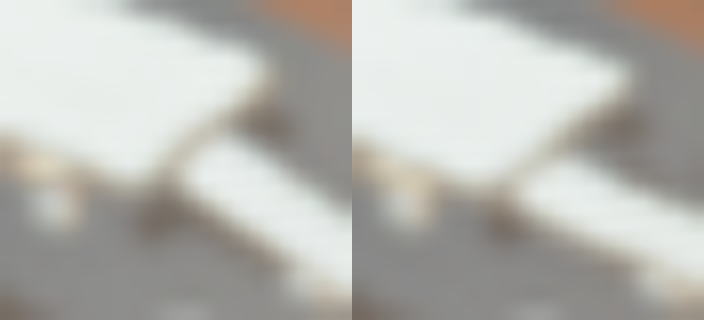

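Emit:
move_arm(plan=[[[0, 2, 0, 0, 0, -0.003, 0.01], [0, 4, 0, 0, 0, -0.006, 0.01], [0, 6, 0, 0, 0, -0.009, 0.01], [0, 8, 0, -0.001, 0, -0.012, 0.01], [0, 8, 0, -0.001, 0, -0.012, 0.01]]])

```text
time: 12.5
eef_pos: [0.4747, 0.0538, 0.0739]
tcp_rot: [0.607, 0.782, 0.09, -0.111]
contact_force: [-0.8, 0.2, 5.0]
opening: 0.252
```

Run:
```python
from snap import *
s=show(); snap("pics/p11.png")
zoom("pics/p11_sceneraw.png",(210,165,74,45),10.5,(),"pics/p11z.png")
for sx,t,l in((.037,14,0),(.02,14,.0015),(.0,14,0.003),(-.03,14,0.03)):
    P,Rt,T=pry(sx,t,l); print(T,rel(P,Rt))
```

```text
t 12.5 pos [0.4747 0.0538 0.0739] F [-0.7561  0.2096  4.991 ] open 21.5 q [-0.2371  0.0946  2.1384  0.2933  1.0599 -0.6507]
x [-0.238   0.9292  0.2827] y [0.9691 0.2467 0.0051] z [-0.065   0.2752 -0.9592]
[ 0.5017 -0.0626  0.0459] [ 0.2515 -0.0742  0.2004 -0.0003 -0.0024  0.0017]
[ 0.4977 -0.047   0.0514] [ 0.2515 -0.0742  0.2004  0.0168 -0.0023  0.0009]
[ 0.493  -0.0285  0.0577] [ 0.2515 -0.0742  0.2004  0.0368 -0.0022  0.0003]
[ 0.4875 -0.0066  0.0912] [ 0.2515 -0.0742  0.2004  0.0679 -0.002  -0.0255]
```

View pics/p11z.png

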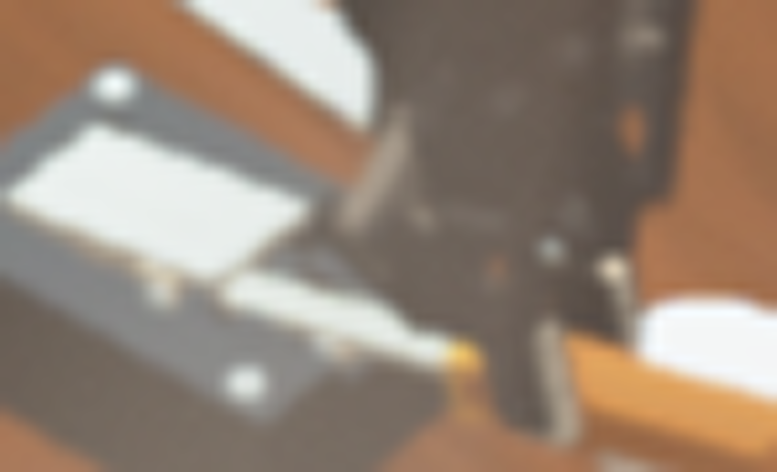

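Emit:
move_arm(plan=[[[0, 0, 0, 0, 0, -0.0015, 0.01], [0, 0, 0, 0.012, 0, -0.002, 0.01], [0, 0, 0, 0.028, 0, -0.003, 0.01], [0, 0, 0, 0.048, 0, -0.01, 0.01], [0, 0, 0, 0.068, 0, -0.026, 0.01]]])

```text
time: 13.22
eef_pos: [0.4576, 0.112, 0.117]
tcp_rot: [0.607, 0.782, 0.089, -0.114]
contact_force: [0.1, 1.1, -1.9]
opening: 0.248
```

Run:
```python
from snap import *
s=show(); snap("pics/p12.png")
zoom("pics/p12_sceneraw.png",(200,155,100,65),8,(),"pics/p12z.png")
```

```text
t 13.22 pos [0.4576 0.112  0.117 ] F [ 0.1202  1.0941 -1.8514] open 21.2 q [-0.1225 -0.0088  2.1517  0.299   1.1239 -0.5203]
x [-0.238   0.9285  0.285 ] y [0.9687 0.2481 0.0007] z [-0.07    0.2763 -0.9585]
```

View pics/p12z.png

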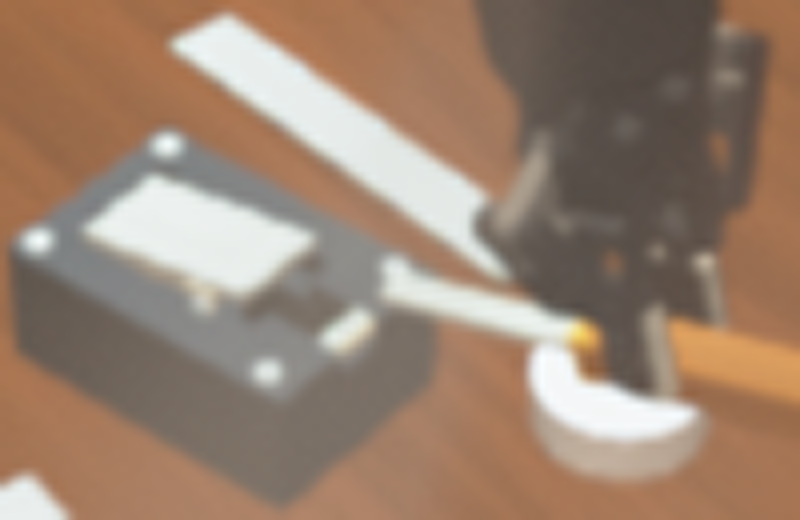

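Run:
```python
from snap import *
st=get_state()
def lines(dp,L=.1225):
    Rt=R.from_quat(st["tcp_rot"]);M=Rt.as_matrix();a=np.radians(dp)
    d=-M[:,0];u=-M[:,2];y=np.cross(u,d)
    d2=d*np.cos(a)+u*np.sin(a);u2=u*np.cos(a)-d*np.sin(a)
    G=st["eef_pos"]+.013*u   # rotate about pad area
    O=G-(.0175)*u2+(L-.0975)*d2  # bar underside below
    f=lambda p:O+p[0]*d2+p[1]*y+p[2]*u2
    B=[[.0975,-.007,.012],[.0075,-.007,.012],[.0075,.007,.012],[.0975,.007,.012],[.0975,-.007,.012]]
    H=[[-.0975,-.012,.02],[.0075,-.012,.02],[.0075,.012,.02],[-.0975,.012,.02],[-.0975,-.012,.02]]
    return [[f(p) for p in q] for q in(B,H)]
vs=[]
for dp in (0,4,8):
    zoom("pics/p12_sceneraw.png",(235,175,80,40),9,lines(dp),"pics/t.png"); vs.append(cv2.imread("pics/t.png")[:,:720])
v=np.vstack(vs);cv2.imwrite("pics/dp.png",cv2.resize(v,None,fx=.55,fy=.55))
```

```text
(no output)
```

View pics/dp.png

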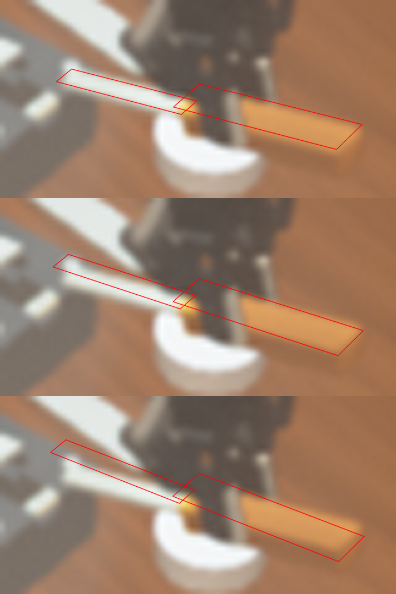

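Run:
```python
from go import *
Rt=R.from_matrix(np.c_[pry(0,0)[1].as_matrix()]) 
CFG["dp"]=0; Rt=pry(0,0)[1]
print(rel([.455,.31,.03],Rt)); print(rel([.455,.31,.006],Rt))
```

```text
[  0.3922 -16.4173   0.3285   0.1597   0.044    0.1407]
[  0.3922 -16.4173   0.3285   0.1529   0.0438   0.1637]
```

Emit:
move_arm(plan=[[[0, -4, 0, 0.045, 0.012, 0.02, 0.01], [0, -10, 0, 0.09, 0.025, 0.06, 0.01], [0, -16.4, 0.3, 0.135, 0.037, 0.105, 0.01], [0.4, -16.4, 0.3, 0.16, 0.044, 0.141, 0.01], [0.4, -16.4, 0.3, 0.16, 0.044, 0.141, 0.01]]])

```text
time: 13.95
eef_pos: [0.4509, 0.3118, 0.0256]
tcp_rot: [0.612, 0.791, -0.003, -0.002]
contact_force: [-0.2, -0.2, -1.5]
opening: 0.251
```

Run:
```python
from go import *
s=show()
CFG["dp"]=0; Rt=pry(0,0)[1]
print(rel([.455,.31,.005],Rt))
```

```text
t 13.95 pos [0.4509 0.3118 0.0256] F [-0.1664 -0.2153 -1.522 ] open 21.5 q [0.4194 0.2799 2.0066 0.0014 0.8636 0.1658]
x [-0.2501  0.9682 -0.0004] y [ 0.9682  0.2501 -0.0085] z [-0.0082 -0.0025 -1.    ]
[-0.489   0.0231  0.2904 -0.0028  0.0037  0.0205]
```

Emit:
move_arm(plan=[[[-0.5, 0, 0, 0, 0, 0.01, 0.01], [-0.5, 0, 0, 0, 0, 0.018, 0.01], [-0.5, 0, 0, 0, 0, 0.02, 0.01], [-0.5, 0, 0, 0, 0, 0.021, 0.01], [-0.5, 0, 0, 0, 0, 0.021, 0.01]]])

```text
time: 14.58
eef_pos: [0.4513, 0.3116, 0.0051]
tcp_rot: [0.613, 0.79, 0.0, 0.0]
contact_force: [0.5, 0.0, -1.4]
opening: 0.251
```

Emit:
move_arm(plan=[[[0, 0, 0, 0, 0, 0, 0.06], [0, 0, 0, 0, 0, 0, 0.06], [0, 0, 0, 0, 0, -0.015, 0.06], [0, 0, 0, 0, 0, -0.06, 0.06], [0, 0, 0, 0, 0, -0.115, 0.06]]])

```text
time: 15.2
eef_pos: [0.4504, 0.3113, 0.1213]
tcp_rot: [0.613, 0.79, -0.0, 0.0]
contact_force: [0.7, -0.4, -0.8]
opening: 0.702
```

Run:
```python
from snap import *
s=show()
snap("pics/r1.png",ws=(190,150,180,150),wt=(100,120,200,150))
```

```text
t 15.2 pos [0.4504 0.3113 0.1213] F [ 0.6644 -0.4113 -0.7614] open 59.9 q [ 0.4195  0.1268  1.9781 -0.0004  1.0374  0.1676]
x [-0.2494  0.9684 -0.0004] y [ 0.9684  0.2494 -0.0005] z [-0.0004 -0.0006 -1.    ]
```

View pics/r1.png

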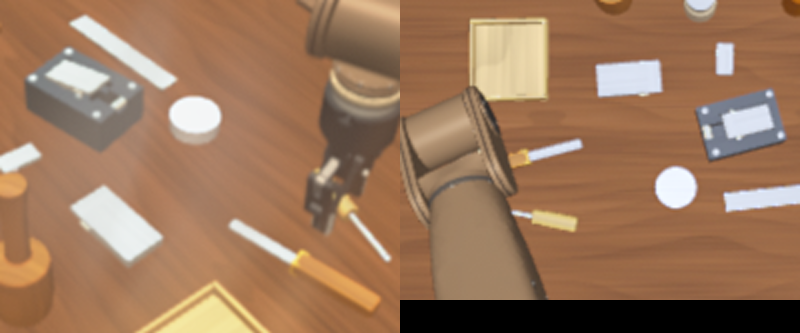

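```bash
cat >> snap.py <<'E'
def plates(phi,dx=0,dz=0):
    a=np.radians(phi);c,s=np.cos(a),np.sin(a)
    def f(x,y,z): # plate local -> block; pivot local (-.04,z0) at block (-.053,.045)
        X=x+.04; return bw([-.053+dx+c*X-s*z, y, .045+dz+s*X+c*z])
    q=lambda z,x0=-.04,x1=.04:[f(x0,-.02,z),f(x1,-.02,z),f(x1,.02,z),f(x0,.02,z),f(x0,-.02,z)]
    return [q(.01),q(.005,.024,.04)],f
E
python3 - <<'E'
from snap import *
for n,w,fx in(("scene",(200,165,62,45),12.5),("top",(238,160,60,45),12.5)):
  for ph in (9,):
    zoom(f"pics/r1_{n}raw.png",w,fx,plates(ph)[0]+blocklines()[:1],f"pics/r2_{n}.png",n)
E
```

```text
(no output)
```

View pics/r2_scene.png

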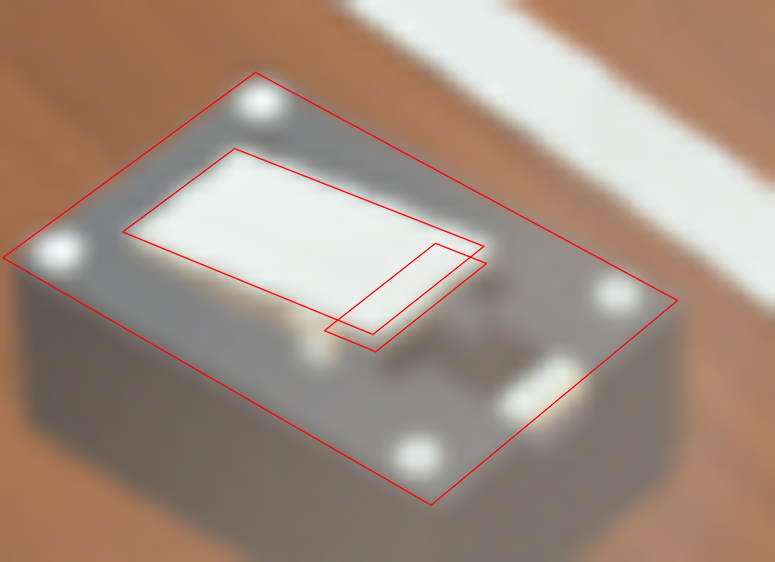

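View pics/r2_top.png

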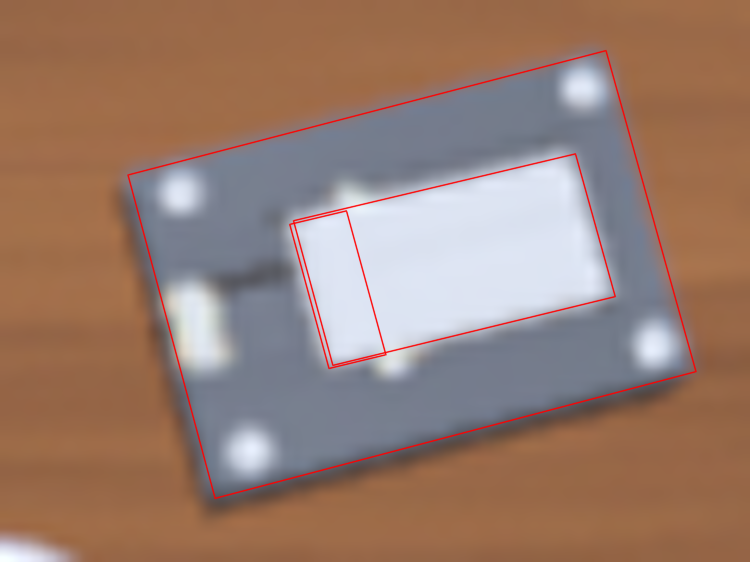

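```bash
cat >> snap.py <<'E'
def grasp(up=0,phi=9,lx=.035,z=.0003):
    _,f=plates(phi); P=f(lx,0,z); a=np.radians(phi)
    D=bw([-np.cos(a),0,-np.sin(a)],0);U=bw([-np.sin(a),0,np.cos(a)],0)
    return P+[0,0,up],R.from_matrix(np.c_[-D,np.cross(U,D),-U])
E
python3 - <<'E'
from snap import *
for u in(.06,.015,0):
    P,Rt=grasp(u); print(P,rel(P,Rt))
E
```

```text
[ 0.5008 -0.0593  0.117 ] [ 0.9273  8.8577  0.3496 -0.3727 -0.0498  0.0101]
[ 0.5008 -0.0593  0.072 ] [ 0.9273  8.8577  0.3496 -0.3728 -0.0506  0.0551]
[ 0.5008 -0.0593  0.057 ] [ 0.9273  8.8577  0.3496 -0.3728 -0.0508  0.0701]
```

Emit:
move_arm(plan=[[[0, 1, 0, -0.06, -0.008, 0, 0.06], [0.3, 3, 0.1, -0.12, -0.016, 0, 0.06], [0.5, 5, 0.2, -0.18, -0.024, 0, 0.06], [0.7, 7, 0.3, -0.24, -0.032, 0, 0.06], [0.9, 8.9, 0.3, -0.3, -0.04, 0, 0.06]]])

```text
time: 15.92
eef_pos: [0.4922, 0.0115, 0.1284]
tcp_rot: [0.612, 0.787, 0.049, -0.062]
contact_force: [1.0, 0.2, -0.1]
opening: 0.701
```

Run:
```python
from snap import *
show()
for u in(.04,.012,):
    P,Rt=grasp(u); print(P,rel(P,Rt))
```

```text
t 15.93 pos [0.4922 0.0115 0.1284] F [ 0.9874  0.248  -0.1269] open 59.9 q [-0.2556  0.0205  2.0832  0.1554  1.1175 -0.5781]
x [-0.2433  0.9571  0.1576] y [0.9693 0.246  0.0024] z [-0.0365  0.1533 -0.9875]
[ 0.5008 -0.0593  0.097 ] [ 0.1288 -0.0666  0.0719 -0.0749 -0.0091  0.0198]
[ 0.5008 -0.0593  0.069 ] [ 0.1288 -0.0666  0.0719 -0.0793 -0.0092  0.0475]
```

Emit:
move_arm(plan=[[[0, 0, 0, -0.04, -0.005, 0.005, 0.06], [0.1, 0, 0, -0.075, -0.009, 0.02, 0.06], [0.1, 0, 0, -0.077, -0.009, 0.035, 0.06], [0.1, 0, 0, -0.079, -0.009, 0.0475, 0.06], [0.1, 0, 0, -0.079, -0.009, 0.0475, 0.06]]])

```text
time: 16.55
eef_pos: [0.4999, -0.0575, 0.0679]
tcp_rot: [0.611, 0.787, 0.048, -0.064]
contact_force: [-0.2, 1.3, 0.7]
opening: 0.701
```

Run:
```python
from snap import *
show(); P,Rt=grasp(0); print(P,rel(P,Rt)); snap("pics/s1.png")
zoom("pics/s1_sceneraw.png",(200,155,70,50),11,plates(9)[0],"pics/s1z.png")
```

```text
t 16.55 pos [ 0.4999 -0.0575  0.0679] F [-0.2223  1.324   0.7406] open 59.8 q [-0.3814  0.1516  2.0722  0.1506  1.0192 -0.7173]
x [-0.2445  0.9565  0.1594] y [ 0.9688  0.2478 -0.0014] z [-0.0409  0.154  -0.9872]
[ 0.5008 -0.0593  0.057 ] [-0.1066 -0.1701  0.1428 -0.0037  0.0005  0.0104]
```

View pics/s1z.png

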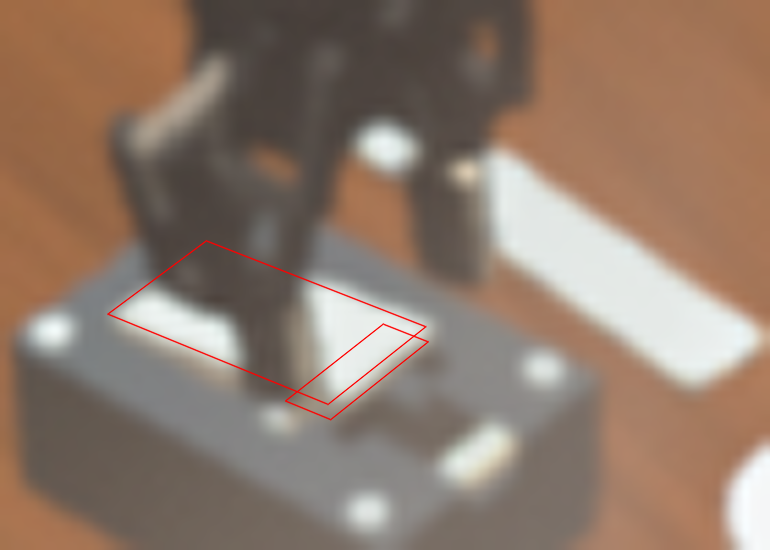

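Emit:
move_arm(plan=[[[0, 0, 0, -0.003, 0.0005, 0.004, 0.06], [0, -0.1, 0, -0.0037, 0.0005, 0.008, 0.06], [0, -0.1, 0, -0.0037, 0.0005, 0.0104, 0.06], [0, -0.1, 0, -0.0037, 0.0005, 0.0104, 0.055], [0, -0.1, 0, -0.0037, 0.0005, 0.0104, 0.055]]])

```text
time: 17.27
eef_pos: [0.5021, -0.0599, 0.0585]
tcp_rot: [0.611, 0.787, 0.048, -0.061]
contact_force: [0.6, 0.3, 0.8]
opening: 0.648
```

Run:
```python
from snap import *
show(); P,Rt=grasp(0); print(P,rel(P,Rt)); snap("pics/s2.png")
zoom("pics/s2_sceneraw.png",(200,155,70,50),11,(),"pics/s2z.png")
```

```text
t 17.27 pos [ 0.5021 -0.0599  0.0585] F [0.6289 0.3235 0.8472] open 55.3 q [-0.3835  0.1707  2.0711  0.1508  0.9973 -0.7221]
x [-0.2449  0.9569  0.1558] y [0.9688 0.2478 0.0011] z [-0.0376  0.1512 -0.9878]
[ 0.5008 -0.0593  0.057 ] [ 0.0361  0.0359  0.1606  0.0006 -0.0011  0.0016]
```

View pics/s2z.png

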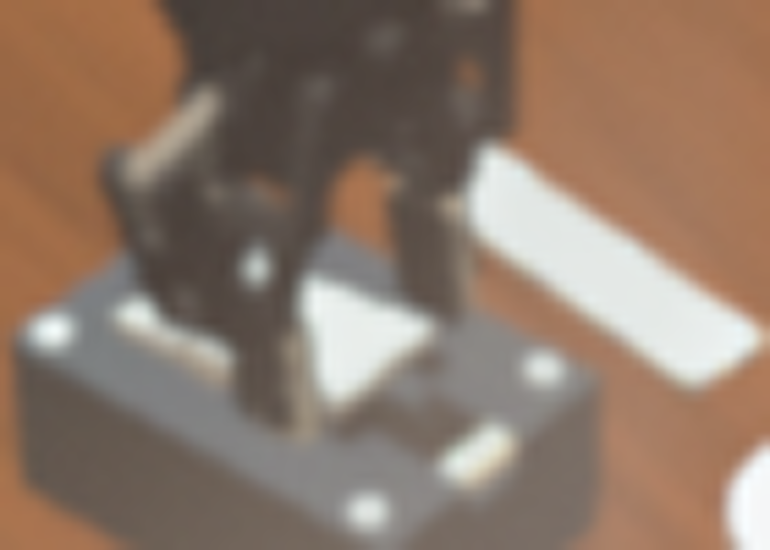

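Emit:
move_arm(plan=[[[0, 0, 0, 0, 0, 0.001, 0.05], [0, 0, 0, 0, 0, 0.001, 0.03], [0, 0, 0, 0, 0, 0.001, 0.025], [0, 0, 0, 0, 0, 0.001, 0.025], [0, 0, 0, 0, 0, 0.001, 0.025]]], force=100)

```text
time: 18.0
eef_pos: [0.5022, -0.0599, 0.0582]
tcp_rot: [0.611, 0.788, 0.048, -0.061]
contact_force: [-2.4, -0.5, 5.5]
opening: 0.428
```

Run:
```python
from snap import *
show(); P,Rt=grasp(0); print(P,rel(P,Rt)); snap("pics/s3.png")
zoom("pics/s3_sceneraw.png",(200,155,70,50),11,(),"pics/s3z.png")
```

```text
t 18.0 pos [ 0.5022 -0.0599  0.0582] F [-2.4249 -0.5458  5.5282] open 36.6 q [-0.3834  0.1714  2.071   0.1505  0.9966 -0.7222]
x [-0.2452  0.9569  0.1556] y [0.9687 0.248  0.001 ] z [-0.0376  0.1509 -0.9878]
[ 0.5008 -0.0593  0.057 ] [ 0.029   0.0503  0.1765  0.0007 -0.0011  0.0013]
```

View pics/s3z.png

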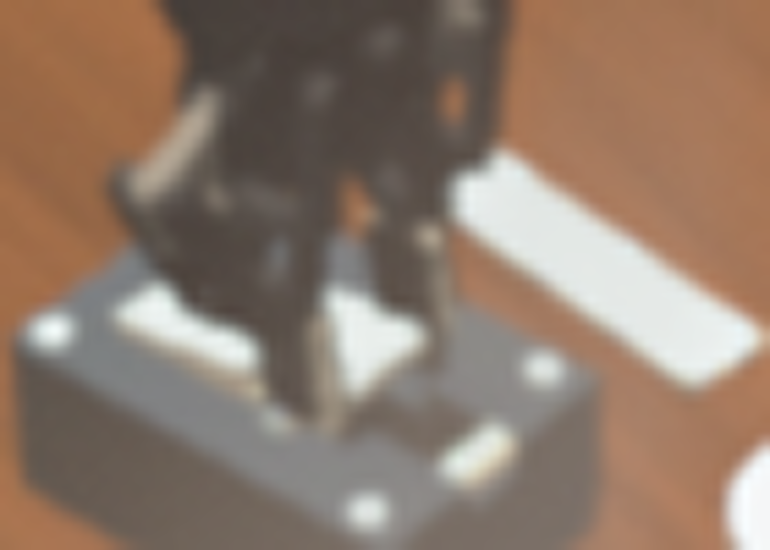

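Emit:
move_arm(plan=[[[0, 0, 0, 0.0005, 0, -0.004, 0.025], [0, 0, 0, 0.0015, 0, -0.01, 0.025], [0, 0, 0, 0.0031, 0, -0.02, 0.025], [0, 0, 0, 0.0047, 0, -0.03, 0.025], [0, 0, 0, 0.0078, 0, -0.05, 0.025]]], force=110)

```text
time: 18.73
eef_pos: [0.5015, -0.0597, 0.109]
tcp_rot: [0.611, 0.788, 0.048, -0.062]
contact_force: [-0.6, -0.4, -2.2]
opening: 0.419
```

Run:
```python
from snap import *
show(); snap("pics/s4.png")
zoom("pics/s4_sceneraw.png",(200,135,70,65),9,(),"pics/s4z.png")
```

```text
t 18.73 pos [ 0.5015 -0.0597  0.109 ] F [-0.6432 -0.3812 -2.1741] open 35.8 q [-0.3835  0.0899  2.051   0.1418  1.0986 -0.705 ]
x [-0.2449  0.9568  0.1565] y [ 0.9688  0.248  -0.0003] z [-0.0391  0.1515 -0.9877]
```

View pics/s4z.png

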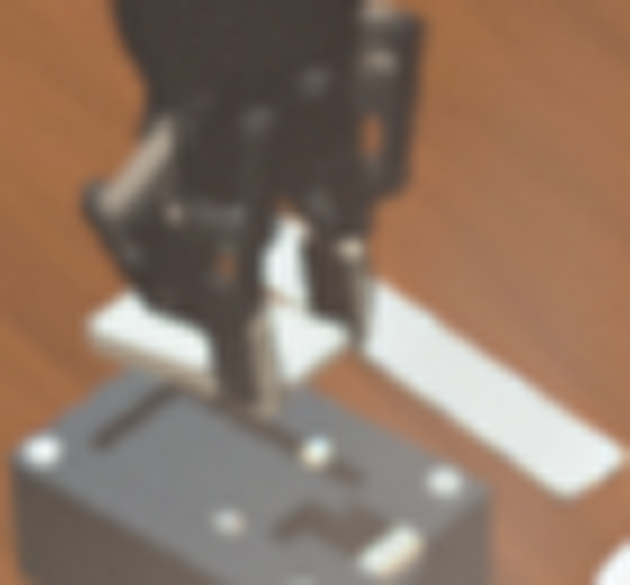

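Run:
```python
from snap import *
CFG["dp"]=0; Rt=pry(0,0)[1]
P=[.6195,.343,.11]; print(rel(P,Rt))
```

```text
[ 0.3213 -8.7526  0.1998  0.3578  0.2119  0.058 ]
```

Emit:
move_arm(plan=[[[0, -1, 0, 0.03, 0.018, 0, 0.025], [0, -2, 0, 0.07, 0.041, 0.005, 0.025], [0, -3, 0, 0.11, 0.065, 0.01, 0.025], [0, -4, 0, 0.15, 0.089, 0.017, 0.025], [0, -5, 0, 0.19, 0.112, 0.024, 0.025]]])

```text
time: 19.45
eef_pos: [0.5652, 0.154, 0.1171]
tcp_rot: [0.613, 0.79, 0.022, -0.024]
contact_force: [0.3, -1.0, -1.7]
opening: 0.42
```

Run:
```python
from snap import *
show();CFG["dp"]=0; Rt=pry(0,0)[1]
P=[.6195,.343,.11]; print(rel(P,Rt))
```

```text
t 19.45 pos [0.5652 0.154  0.1171] F [ 0.2809 -0.9884 -1.6837] open 35.9 q [ 0.0649  0.2099  1.8919  0.075   1.0472 -0.2236]
x [-0.2478  0.9666  0.0649] y [0.9687 0.248  0.0058] z [-0.0105  0.0643 -0.9979]
[ 0.3283 -3.7213  0.177   0.1687  0.0995  0.0187]
```

Emit:
move_arm(plan=[[[0.1, -1, 0, 0.04, 0.024, 0.004, 0.025], [0.2, -2, 0, 0.08, 0.048, 0.008, 0.025], [0.3, -3, 0.1, 0.12, 0.072, 0.012, 0.025], [0.3, -3.7, 0.2, 0.16, 0.095, 0.017, 0.025], [0.3, -3.7, 0.2, 0.169, 0.0995, 0.0187, 0.025]]])

```text
time: 20.08
eef_pos: [0.6191, 0.3461, 0.1089]
tcp_rot: [0.613, 0.79, 0.0, -0.0]
contact_force: [0.5, -0.0, -3.0]
opening: 0.415
```

Run:
```python
from snap import *
s=show();CFG["dp"]=0; Rt=pry(0,0)[1]
print(rel([.6195,.343,.02],Rt)); snap("pics/t1.png",ws=(215,215,130,150),wt=(100,90,110,100))
zoom("pics/t1_sceneraw.png",(240,225,90,90),6.5,(),"pics/t1z.png")
```

```text
t 20.07 pos [0.6191 0.3461 0.1089] F [ 0.4988 -0.0405 -2.9571] open 35.4 q [0.3667 0.4699 1.5699 0.001  1.1018 0.1159]
x [-0.2478  0.9688  0.0009] y [ 0.9688  0.2478 -0.    ] z [-0.0002  0.0009 -1.    ]
[-0.001  -0.0531  0.1531 -0.0032 -0.0003  0.0889]
```

View pics/t1z.png

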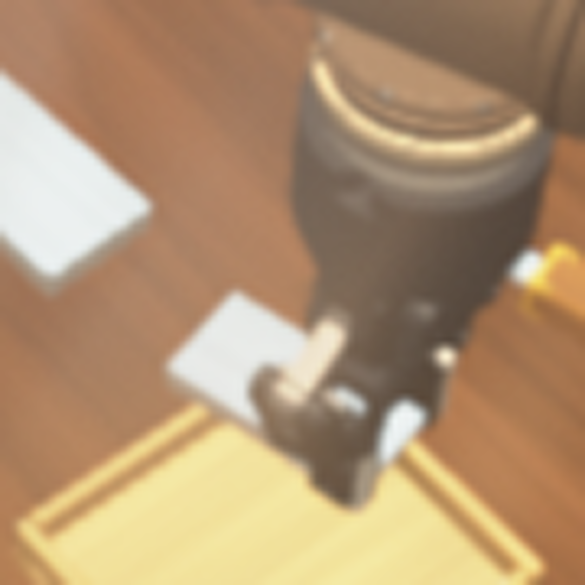

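View pics/t1.png

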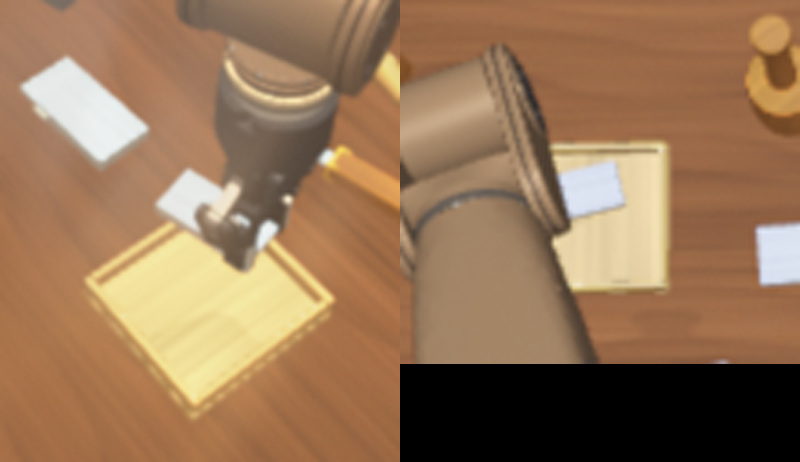

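Run:
```python
from snap import *
s=get_state();M=R.from_quat(s["tcp_rot"]).as_matrix()
def pl(a,lx=.035,z=.008):
    a=np.radians(a); xa=M[:,0]*np.cos(a)-M[:,2]*np.sin(a); G=s["eef_pos"]-M[:,2]*z
    return [[G+(x-lx)*xa+y*M[:,1] for x,y in((-.04,-.02),(.04,-.02),(.04,.02),(-.04,.02),(-.04,-.02))]]
def tr(c,a=1.59):
    r=R.from_euler("z",a)
    return [[r.apply([x*sx,y*sy,z])+[c[0],c[1],0] for sx,sy in((-1,-1),(1,-1),(1,1),(-1,1),(-1,-1))] for x,y,z in((.07,.065,.024),(.064,.059,.006))]
for n,w,f in(("scene",(225,235,110,115),5),("top",(120,105,70,75),7)):
    zoom(f"pics/t1_{n}raw.png",w,f,pl(0)+tr((.628,.313)),f"pics/t2_{n}.png",n)
a=[cv2.imread(f"pics/t2_{n}.png") for n in("scene","top")]
h=max(i.shape[0] for i in a);v=np.hstack([cv2.copyMakeBorder(i,0,h-i.shape[0],0,0,0) for i in a]);print(v.shape)
cv2.imwrite("pics/t2.png",cv2.resize(v,None,fx=.75,fy=.75))
```

```text
(575, 1040, 3)
```

View pics/t2.png

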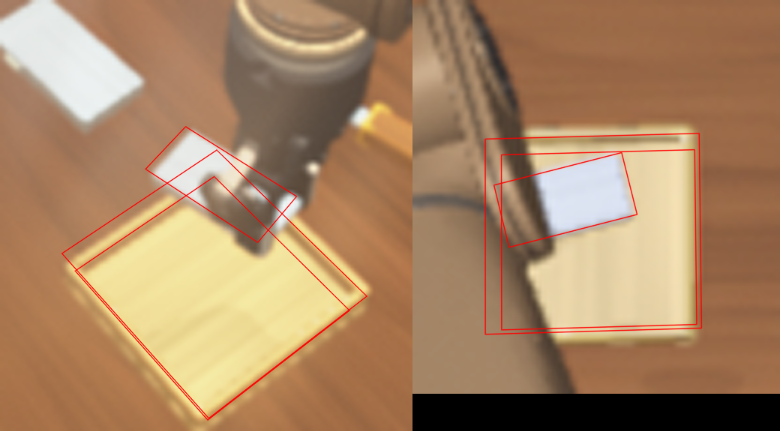

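Emit:
move_arm(plan=[[[0, 0, 0, -0.003, 0, 0.03, 0.025], [0, 0, 0, -0.003, 0, 0.06, 0.025], [0, 0, 0, -0.003, 0, 0.08, 0.025], [0, 0, 0, -0.003, 0, 0.09, 0.025], [0, 0, 0, -0.003, 0, 0.0935, 0.025]]])

```text
time: 20.8
eef_pos: [0.6196, 0.3407, 0.0151]
tcp_rot: [0.614, 0.789, -0.0, -0.0]
contact_force: [0.1, 0.5, -2.5]
opening: 0.418
```

Run:
```python
from snap import *
s=show();snap("pics/t3.png",ws=(215,215,130,150),wt=(100,90,110,100))
zoom("pics/t3_sceneraw.png",(245,255,80,70),8,(),"pics/t3z.png")
```

```text
t 20.8 pos [0.6196 0.3407 0.0151] F [ 0.1339  0.5416 -2.5186] open 35.7 q [0.3594 0.5821 1.6011 0.0004 0.9597 0.1108]
x [-0.2459  0.9693  0.0001] y [ 0.9693  0.2459 -0.0013] z [-0.0013 -0.0002 -1.    ]
```

View pics/t3z.png

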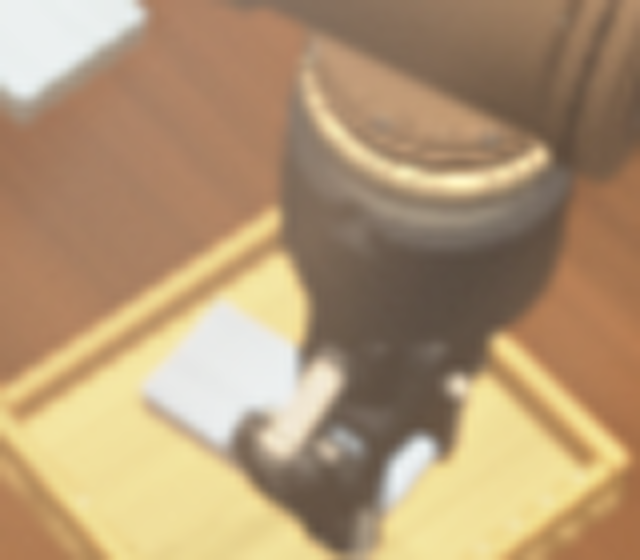

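Emit:
move_arm(plan=[[[0, 0, 0, 0, 0, 0.0015, 0.025], [0, 0, 0, 0, 0, 0.003, 0.025], [0, 0, 0, 0, 0, 0.0045, 0.025], [0, 0, 0, 0, 0, 0.0055, 0.025], [0, 0, 0, 0, 0, 0.0055, 0.025]]])

```text
time: 21.52
eef_pos: [0.6198, 0.3411, 0.0102]
tcp_rot: [0.614, 0.789, -0.0, -0.0]
contact_force: [0.3, -0.0, -1.7]
opening: 0.419
```

Emit:
move_arm(plan=[[[0, 0, 0, 0, 0, 0.0008, 0.025], [0, 0, 0, 0, 0, 0.0016, 0.025], [0, 0, 0, 0, 0, 0.0024, 0.025], [0, 0, 0, 0, 0, 0.0024, 0.025], [0, 0, 0, 0, 0, 0.0024, 0.025]]])

```text
time: 22.15
eef_pos: [0.62, 0.3413, 0.0081]
tcp_rot: [0.614, 0.789, 0.0, -0.0]
contact_force: [-1.1, 0.7, -0.2]
opening: 0.417
```

Run:
```python
from snap import *
s=show()
```

```text
t 22.15 pos [0.62   0.3413 0.0081] F [-1.0643  0.695  -0.2208] open 35.6 q [0.36   0.5922 1.601  0.0006 0.9484 0.1108]
x [-0.2463  0.9692  0.0005] y [ 0.9692  0.2463 -0.    ] z [-0.0001  0.0004 -1.    ]
```

Emit:
move_arm(plan=[[[0, 0, 0, 0, 0, 0.0008, 0.025], [0, 0, 0, 0, 0, 0.0015, 0.025], [0, 0, 0, 0, 0, 0.002, 0.025], [0, 0, 0, 0, 0, 0.002, 0.025], [0, 0, 0, 0, 0, 0.002, 0.025]]])

```text
time: 22.78
eef_pos: [0.62, 0.3413, 0.0079]
tcp_rot: [0.614, 0.789, -0.0, -0.0]
contact_force: [-4.2, -1.5, 7.0]
opening: 0.417
```

Emit:
move_arm(plan=[[[0, 0, 0, 0, 0, 0, 0.045], [0, 0, 0, 0, 0, 0, 0.055], [0, 0, 0, 0, 0, 0, 0.06], [0, 0, 0, 0, 0, 0, 0.06], [0, 0, 0, 0, 0, -0.005, 0.06]]])

```text
time: 23.4
eef_pos: [0.6195, 0.3411, 0.0123]
tcp_rot: [0.614, 0.789, -0.001, -0.001]
contact_force: [0.5, -0.9, 0.1]
opening: 0.706
```

Emit:
move_arm(plan=[[[0, 0, 0, 0, 0, -0.02, 0.06], [0, 0, 0, 0, 0, -0.06, 0.06], [0, 0, 0, 0, 0, -0.12, 0.06], [0, 0, 0, 0.05, 0, -0.16, 0.06], [0, 0, 0, 0.1, 0, -0.2, 0.06]]])

```text
time: 24.02
eef_pos: [0.5963, 0.4365, 0.2147]
tcp_rot: [0.615, 0.789, 0.001, 0.0]
contact_force: [0.7, -0.2, -0.6]
opening: 0.707
```

Run:
```python
from snap import *
s=show();snap("pics/u1.png",ws=(190,150,180,190),wt=(100,100,200,150))
zoom("pics/u1_sceneraw.png",(245,255,80,80),7,(),"pics/u1z.png")
```

```text
t 24.02 pos [0.5963 0.4365 0.2147] F [ 0.6537 -0.2376 -0.6018] open 60.4 q [0.4947 0.436  1.4145 0.0006 1.2896 0.2472]
x [-0.2448  0.9696  0.0009] y [0.9696 0.2448 0.0013] z [ 0.0011  0.0012 -1.    ]
```

View pics/u1.png

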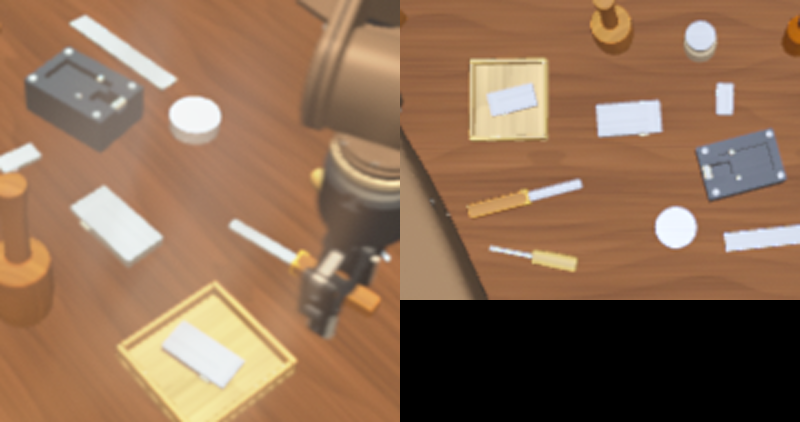

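View pics/u1z.png

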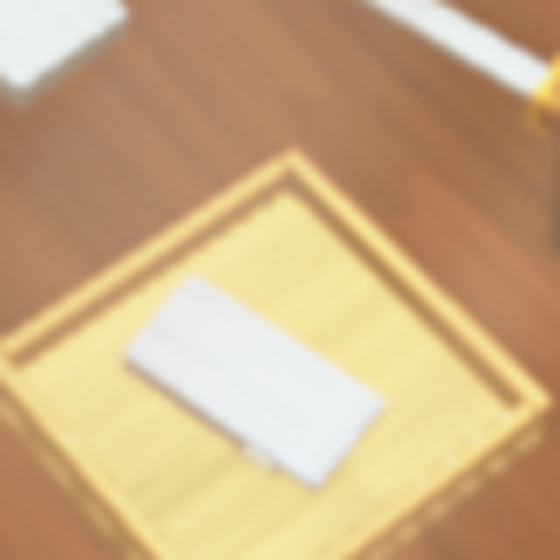

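The plate lies flat in the tray at scene crop (200,352). The bar is on the bare bench, the block's pocket is empty, and the gripper is clear. I'm handing in.

Run:
```python
from plant import *
import cv2,numpy as np
b=cv2.imread("pics/top0raw.png").astype(int);a=read_camera("top")[:,:,::-1].astype(int)
d=np.abs(a-b).sum(2)>60
for nm,(x,y,r) in dict(awl=(166,228,12),ruler=(291,217,12),tin=(238,213,12),jar=(250,119,10),bottle=(300,116,10),maul=(205,112,14),stone=(349,168,18),bigplate=(214,158,16),small=(262,149,8)).items(): print(nm,int(d[y-r:y+r,x-r:x+r].sum()))
print(ticket.sign_off())
```

```text
awl 0
ruler 0
tin 0
jar 0
bottle 0
maul 0
stone 0
bigplate 0
small 0
the job is handed in; nothing more can be done
None
```

I levered the plate loose, set it down flat in the wooden tray, and left the pry bar lying on the bare bench. The job is handed in at about 24 s of the 54 s allowed; the sign-off reports no verdict.

- **Prying:** I set the wooden-handled bar's blade over the roller and under the lip, and levered the lip up about 12–13 mm. It stayed up, tilted about 9°, when I drew the bar out.
- **Plate:** I gripped it by the lip end, lifted it out, levelled it and lowered it until it touched the tray floor (about 7 N). Only then did I open the fingers.
- **Last checks:** The final pictures show the pocket empty, the plate flat and well inside the tray walls, the bar on bare bench and the gripper clear. A before/after comparison of the top view found no change around the awl, ruler, tin, jar, bottle, maul, stone or the two look-alike plates.
- **Forces:** The highest wrist force I read was about 13 N. I read it only at the end of each move, so a short peak could have gone unseen.
- **Disagreements:** The two cameras differed by up to about 7 mm, so I worked with values in between. The bar also turned 2–3° in the grip and I had misjudged its grip point by a few millimetres; I corrected for both before prying.

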